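Scoop cable glands into the site kit box and shut it

ROBOT

A 6-joint arm with a two-finger parallel gripper is mounted at the origin on the work surface. World frame = base frame: x ahead of the robot, y to its left, z up, the work surface at z = 0. Lengths are in m, angles in rad, forces in N, time in s.
With the tool pointing down it reaches from about 0.35 to 1 m from the base axis. Payload 7.1 kg.
Tool frame: the origin (TCP) lies between the finger pads; the fingertips stand 17 mm ahead of it and the grasp point (between the pads) lies 2 mm behind it; z points along the fingers, x is the direction in which the jaws open and shut, and the axes are right-handed (so a half turn about z gives the same grasp; the last joint's range is limited). The gripper opens to 85 mm and grips with 20 to 120 N. Pads are 22 mm wide; open, the fingers measure 114 mm over their backs; the gripper's body (76 mm by 85 mm) begins 54 mm behind the grasp point. The pads swing forward as they close: fully open they stand 13 mm farther back than shut.
Start: joints at [-1.214, 0.423, 1.63, -0, 1.089, -0.019], TCP at [0.229, -0.581, 0.248] pointing down, gripper open.
Joint ranges: [-3, 3], [-0.9, 2.11], [0.09, 2.58], [-1.31, 4.45], [0.11, 2.69], [-2.54, 2.54]. Speed limits (rad/s): [2.39, 2.39, 3.01, 3.14, 3.14, 3.14].

INTERFACE

Orientations are given as a unit quaternion [w, x, y, z].
In Python, from plant import arm gives the robot as it stands.
- The arm moves only by the shell command python3 -m inch 'ROWS' [OPENING] [FORCE]. ROWS is JSON, a list of rows, each a list of 2 entries, a list of its own where there are three numbers: the shift along the world's x, y, z each as a share of 0.2 m, from -1 to 1, then the turn, a rotation vector about the world's x, y, z each as a share of pi/2 rad, from -1 to 1. In form: [[[dx, dy, dz], [rx, ry, rz]], ...]. A call has 1 to 8 rows; each row is the pose to reach, as a shift and turn from the pose commanded when the call began; what a row does not reach only later rows make up. A row lasts 1/8 s, in which the tool goes at most 62.5 mm and 10.7 degrees, less where a joint would pass 70% of its speed; a pose out of reach is approached as far as the arm can. A call with a number of a shift or a turn outside -1 to 1 is refused whole. A call with a gripper value outside its range is refused whole. OPENING is the closure in counts, from 0 (fully open) to 255 (shut), set as the call begins (- or left out, the last holds). The fingers move at their own pace and stop on an object; FORCE is the grip in N (left out, the last holds). Time passes only in rows, so rows that repeat a pose let the fingers close. It gives the time, the measured TCP pose, the force and the opening at its end, in the units of the state.
- arm.get_obs(): the state, without advancing time (a new reading comes with each control period).
- arm.get_image(name): name is "side" or "top" or "wrist"; returns (picture, depth): 400x640x3 uint8, red, green, blue; 400x640 float32, m along the optical axis (not along the pixel's ray), 0 where there is no reading.
- arm.calibration(name): a dict with "fx", "fy", "cx", "cy" (pixels), "dist_coeffs" ([k1, k2, p1, p2, k3] as OpenCV has them; the pictures are not rectified), "R" (3x3) and "t" (3): a world point X has camera coordinates R X + t; the wrist camera has in their place "tool_from_camera" (4x4, takes a point from camera to tool coordinates, whose origin is the TCP and whose axes are the tool frame's). Camera axes: x right, y down, z forward; pixel columns grow to the right and rows downward; lengths in m; the calibration is good to about 2 mm. A picture is of the moment at which its call begins: read the wrist's pose just before it. calibration takes no time and is no camera call.
- arm.finish_job(): hands the job in, once; it reports no verdict.
The state is a dict: "time": time; "q": joint angles; "joint_vel": joint speeds; "joint_torque": joint torques, N m; "eef_pos": TCP position; "tool_rot": TCP orientation; "wrist_force": force on the tool from outside, world axes, zero at the start; "wrist_torque": the same for the moment, N m; "finger_gap": opening from 0.0 (shut) to 1.0 (fully open).
Only numpy, scipy, OpenCV 4.12 (cv2) and the standard library are available. Lean on these libraries where they do the work, as an engineer would, in place of code of your own. Each camera call takes 0.05 s, during which the arm holds its last target.

TASK

Pick up the scoop from its tray, scoop cable glands out of the stock trough and tip at least three of them into the open kit box, leaving none in the scoop, spilling none and not touching the glands with the fingers. Then lay the scoop back down flat in its tray and let go, and after that shut the kit box's lid fully. Leave the other things on the bench as they are.

Things in the scene. Friction and masses are not known exactly. Their poses are not given: they have to be found in the camera images.
- scoop: Bare aluminium hand scoop, 160 g, black handle; lies level in the tray, nose away from the robot. Origin: centre of the bowl's underside; x out through the open nose, z up. Bowl floor 100 long (x -50 to +50), 82 wide, 2.5 thick, 1 at the lip. Back wall at x -52, 47 high; side walls 47 high at the back, from x +4 sloping down to nothing at the lip; nose and top open.
- scoop_grip (a point): On the scoop handle's centre line, 50 behind the back wall: x -99, y 0, z +45 in the scoop's frame; axes as the scoop's. The handle, flat-sided, 20 wide (along y) and 26 thick, leaves the back wall at x -52, z +28 and runs back and up at 20 degrees, 115 long. Pinch it here across its width from above.
- scoop_lip (a point): Middle of the scoop lip's lower edge: x +50, y 0, z 0 in the scoop's frame.
- tray: Shallow steel tray, fixed, where the scoop belongs: 230 (its x, away from the robot) x 150 (y), rim 12 high and 3 thick. Origin: centre of its underside, z up; things rest on its floor at z 3. The bowl lies near its middle, the handle reaching out over the rim towards the robot.
- trough: Sheet-steel stock trough, fixed. Origin: centre of its underside; x to its back (away from the robot). Inner floor at z 3, x -65 to +65, y -50 to +50. Front wall slopes outwards from x -65 at 45 degrees to a rim 42 high; back wall stands at x +65, leaning outwards 20 degrees from vertical, 95 high; side walls flare 15 degrees, 95 high at the back, 42 at the front. Sheet 3 thick; friction with glands about 0.4.
- gland0: Grey nylon cable gland, 14 g, one of six alike lying loose in the trough: threaded stub of diameter 19, hexagon 24 across flats, domed nut; 36 long. Origin: its middle; x along its length.
- gland1: Grey nylon cable gland, 14 g, one of six alike lying loose in the trough: threaded stub of diameter 19, hexagon 24 across flats, domed nut; 36 long. Origin: its middle; x along its length.
- gland2: Grey nylon cable gland, 14 g, one of six alike lying loose in the trough: threaded stub of diameter 19, hexagon 24 across flats, domed nut; 36 long. Origin: its middle; x along its length.
- gland3: Grey nylon cable gland, 14 g, one of six alike lying loose in the trough: threaded stub of diameter 19, hexagon 24 across flats, domed nut; 36 long. Origin: its middle; x along its length.
- gland4: Grey nylon cable gland, 14 g, one of six alike lying loose in the trough: threaded stub of diameter 19, hexagon 24 across flats, domed nut; 36 long. Origin: its middle; x along its length.
- gland5: Grey nylon cable gland, 14 g, one of six alike lying loose in the trough: threaded stub of diameter 19, hexagon 24 across flats, domed nut; 36 long. Origin: its middle; x along its length.
- kit: Grey plastic kit box, fixed, empty, with a hinged lid that starts open. Origin: centre of its underside; 150 square and 56 high, walls and floor 4 thick. Its +x rim carries the hinge and faces the robot's left (world +y, within 15 degrees); its y runs towards the robot.
- kit_in (a point): Point inside the kit box, on its centre line, 20 above its underside (16 above its inner floor); axes as the kit box's.
- lid_hinge (a point): Middle of the lid's hinge line: x +75, y 0, z +57 in the kit box's frame; axes as the kit box's; the hinge line runs along its y.
- lid_edge (a point): Middle of the lid's free edge, 150 from the hinge line.
- lid (a joint): Kit box lid, 150 x 150 x 5, 140 g. Rad: 0 shut, 1.57 upright, at most 1.9. It starts open at 1.6 to 1.85. The hinge's slight friction holds it there; pushed over towards the box, it falls shut by its own weight once below about 1.0.
- meter: Bystander: clamp meter, about 250 x 75 x 35, lying on its back. Leave it where it is.
- screwdriver: Bystander: screwdriver, 190 long, lying. Leave it where it is.
- tape: Bystander: flat roll of black insulating tape, diameter 68, 19 high. Leave it where it is.
- terminal_strip: Bystander: white screw-terminal strip, 120 x 20 x 26. Leave it where it is.
- relay: Bystander: white plug-in relay on its base, 45 x 50 x 87 high, standing. Leave it where it is.

How it is judged:
By the outcome, as a careful person would: the job done as asked, in the order asked, and still so for the second after the job is handed in, with the robot touching nothing.
It also fails if it takes over 72 s, if anything falls off the work surface, if the arm or the gripper's body presses on something with over 40 N, if the wrist force passes 120 N, or if a joint passes its speed limit or range.

## Working session

There is one attempt and no reset: what is moved stays moved. The work goes in short steps, Python scripts to look and compute and a shell command to move; the robot and the scene stay as the last step left them, time stands still between calls to the robot, and variables do not carry over. Pictures are saved under pics/ and viewed, and the job is handed in when it is done.

```bash
ls -la; mkdir -p pics; cat > h.py <<'E'
import numpy as np, cv2
from plant import arm
def save(n,f):
    im,d=arm.get_image(n); cv2.imwrite(f'pics/{f}.png',im[:,:,::-1]); np.save(f'pics/{f}.npy',d); return im,d
E
python3 - <<'E'
from h import *
print(arm.get_obs())
for n in ['side','top','wrist']:
    o=arm.get_obs(); im,d=save(n,n+'0'); print(n,arm.calibration(n),(d>0).mean())
E
```

```text
total 12
drwxr-xr-x  3 agent agent 4096 Dec  7 13:39 .
drwxr-xr-x 23 root  root  4096 Dec  7 13:39 ..
drwxr-xr-x  2 agent agent 4096 Dec  7 13:39 pics
{'time': 0.0, 'q': array([-1.21400659e+00,  4.23852923e-01,  1.63071480e+00,  1.37166638e-05,
        1.08856680e+00, -1.90095633e-02]), 'joint_vel': array([ 0.00111933, -0.00170983,  0.0006977 , -0.00111522, -0.00045294,
        0.00142947]), 'joint_torque': array([ 4.21907680e-03, -5.57382274e+01, -2.81742060e+01,  2.85149699e-04,
        7.38904404e-03,  2.29277742e-05]), 'eef_pos': array([ 0.229223  , -0.58088282,  0.24752837]), 'tool_rot': array([-4.50702243e-04,  8.26743438e-01, -5.62578610e-01, -6.25495962e-04]), 'wrist_force': array([-0.20244018,  0.6185488 ,  0.32952324]), 'wrist_torque': array([-0.00408161,  0.03591649,  0.00069884]), 'finger_gap': 0.9971564010835643}
side {'fx': 439.17719925581497, 'fy': 439.17719925581497, 'cx': 319.9670822857112, 'cy': 202.7896807783661, 'dist_coeffs': array([-0.00913026,  0.        ,  0.        ,  0.        ,  0.        ]), 'R': array([[-0.7015712 , -0.71259626,  0.0021027 ],
       [-0.3
[... 434 characters left out ...]
0.13551602],
       [ 0.13531006, -0.01362658, -0.9907096 ]]), 't': array([0.07882487, 0.56310837, 1.30241829])} 0.99594140625
wrist {'fx': 324.96546867403765, 'fy': 324.96546867403765, 'cx': 320.7793166937808, 'cy': 203.7593493729494, 'dist_coeffs': array([-0.00152328,  0.        ,  0.        ,  0.        ,  0.        ]), 'tool_from_camera': array([[ 9.99997527e-01, -1.24805185e-03, -1.84101330e-03,
        -2.83766692e-04],
       [ 1.69471415e-03,  9.63617526e-01,  2.67279612e-01,
        -6.73097623e-02],
       [ 1.44045387e-03, -2.67282070e-01,  9.63617258e-01,
        -1.26202990e-01],
       [ 0.00000000e+00,  0.00000000e+00,  0.00000000e+00,
         1.00000000e+00]])} 0.99624609375
```

View pics/top0.png

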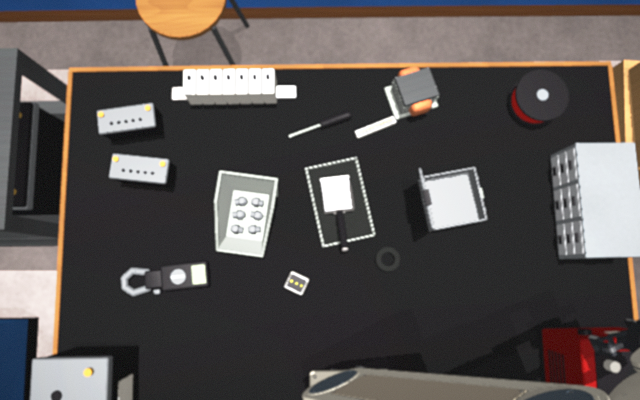

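View pics/side0.png

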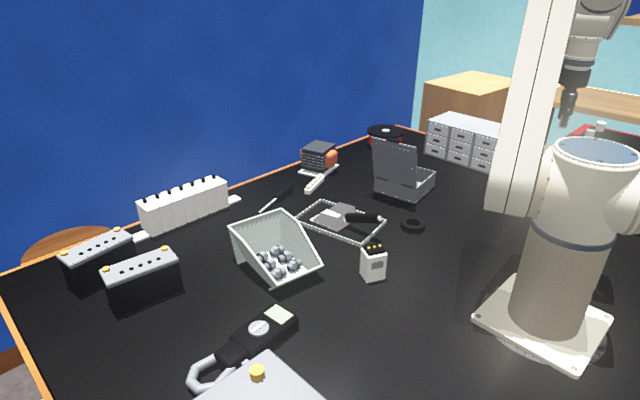

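View pics/wrist0.png

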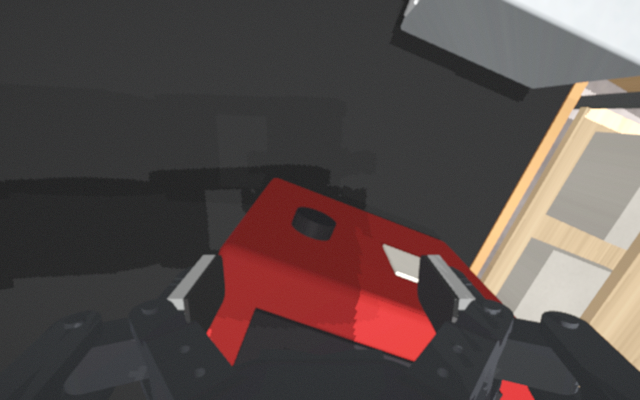

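```bash
cat >> h.py <<'E'
def cal(n,o=None):
    c=arm.calibration(n); K=np.array([[c['fx'],0,c['cx']],[0,c['fy'],c['cy']],[0,0,1]])
    if n=='wrist':
        from scipy.spatial.transform import Rotation as Ro
        q=o['tool_rot']; T=np.eye(4); T[:3,:3]=Ro.from_quat([q[1],q[2],q[3],q[0]]).as_matrix(); T[:3,3]=o['eef_pos']
        M=np.linalg.inv(T@c['tool_from_camera']); return K,c['dist_coeffs'],M[:3,:3],M[:3,3]
    return K,c['dist_coeffs'],np.array(c['R']),np.array(c['t'])
def onplane(n,uv,z,o=None):
    K,D,R,t=cal(n,o); uv=np.array(uv,float).reshape(-1,1,2)
    p=cv2.undistortPoints(uv,K,D).reshape(-1,2); r=np.c_[p,np.ones(len(p))]@R; c=-R.T@t
    return c+r*((z-c[2])/r[:,2])[:,None]
def cloud(n,d,o=None):
    K,D,R,t=cal(n,o); v,u=np.mgrid[:400,:640]; uv=np.stack([u,v],-1).reshape(-1,1,2).astype(float)
    p=cv2.undistortPoints(uv,K,D).reshape(-1,2); P=np.c_[p,np.ones(len(p))]*d.reshape(-1,1)
    return ((P-t)@R).reshape(400,640,3)
def proj(n,X,o=None):
    K,D,R,t=cal(n,o); return cv2.projectPoints(np.array(X,float).reshape(-1,3),cv2.Rodrigues(R)[0],t,K,D)[0].reshape(-1,2)
def crop(im,x0,y0,x1,y1,s,f):
    cv2.imwrite(f'pics/{f}.png',cv2.resize(im[y0:y1,x0:x1,::-1],None,fx=s,fy=s,interpolation=cv2.INTER_CUBIC))
E
python3 - <<'E'
from h import *
im=cv2.imread('pics/top0.png')[:,:,::-1]
crop(im,205,140,405,270,4,'topcrop'); crop(im,400,150,500,240,6,'kitcrop')
d=np.load('pics/top0.npy'); P=cloud('top',d)
for u,v in [(337,193),(345,245),(341,225),(455,198),(247,213),(423,172),(423,190),(300,350-100),(330,175)]: print(u,v,P[v,u].round(4))
E
```

```text
337 193 [0.596  0.0231 0.0032]
345 245 [0.4438 0.0086 0.0816]
341 225 [0.499  0.0169 0.0613]
455 198 [ 0.5757 -0.3132  0.0073]
247 213 [5.429e-01 2.798e-01 3.000e-04]
423 172 [ 0.6534 -0.2261  0.003 ]
423 190 [ 0.5687 -0.1776  0.2044]
300 250 [0.4356 0.1305 0.0037]
330 175 [ 6.493e-01  4.190e-02 -6.000e-04]
```

View pics/topcrop.png

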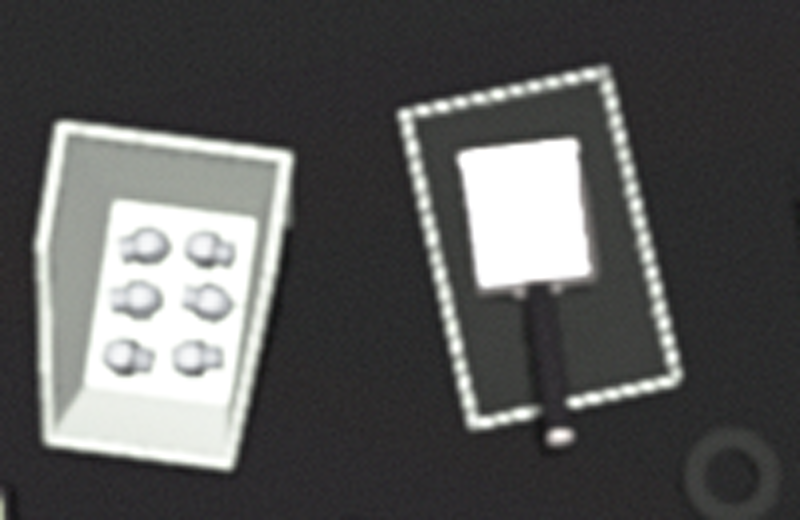

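View pics/kitcrop.png

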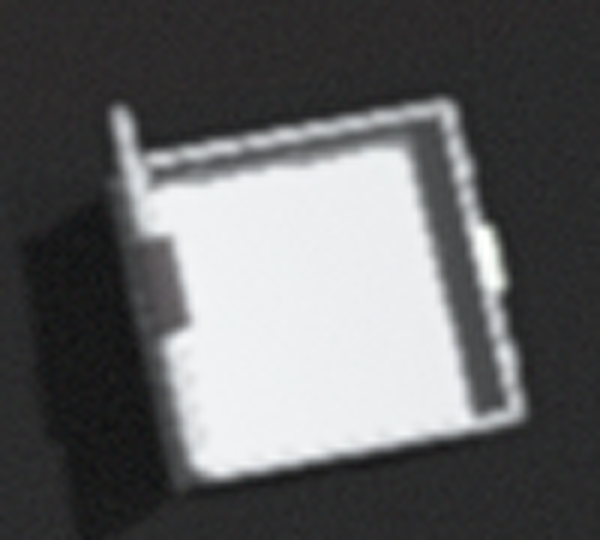

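```bash
python3 - <<'E'
from h import *
P=lambda l,z,s=4,o=(205,140): onplane('top',[(x/s+o[0],y/s+o[1]) for x,y in l],z)
f=P([(110,201),(257,217),(231,402),(87,387)],.003); print('trough floor BL BR FR FL\n',f.round(4),f.mean(0)); 
print([np.linalg.norm(f[i]-f[(i+1)%4]).round(4) for i in range(4)])
b=P([(63,124),(290,155)],.095); print('back rim',b.round(4),np.linalg.norm(b[0]-b[1]))
b=P([(45,442),(234,466)],.042); print('front rim',b.round(4),np.linalg.norm(b[0]-b[1]))
t=P([(404,112),(606,72),(678,381),(476,426)],.012); print('tray',t.round(4),t.mean(0)); print([np.linalg.norm(t[i]-t[(i+1)%4]).round(4) for i in range(4)])
m=(t[0]+t[1]-t[2]-t[3])/2; print('tray yaw',np.degrees(np.arctan2(m[1],m[0])))
l=P([(459,151),(580,140)],.005); print('scoop lip',l.round(4),l.mean(0),np.linalg.norm(l[0]-l[1]))
d=l[0]-l[1]; print('yaw',np.degrees(np.arctan2(-d[0],d[1])))
k=P([(150,160),(447,103),(520,415),(190,480)],.056,6,(400,150)); print('kit rim',k.round(4),k.mean(0)); print([np.linalg.norm(k[i]-k[(i+1)%4]).round(4) for i in range(4)])
d=np.load('pics/top0.npy'); C=cloud('top',d)
z=C[...,2]
# handle
for v in range(212,254,3):
    r=z[v,320:365]; m=np.where(r>.025)[0]+320
    if len(m): print(v,m.min(),m.max(),C[v,m].mean(0).round(4))
# lid
m=(z[165:240,405:440]>.08); L=C[165:240,405:440][m]; print(len(L),L.min(0),L.max(0))
ds=np.load('pics/side0.npy'); S=cloud('side',ds)
for u,v in [(395,165),(395,150),(380,145),(410,180),(377,140),(414,156),(390,185)]: print(u,v,S[v,u].round(4))
E
```

```text
trough floor BL BR FR FL
 [[0.6086 0.321  0.003 ]
 [0.5954 0.2163 0.003 ]
 [0.464  0.235  0.003 ]
 [0.4762 0.3362 0.003 ]] [0.53604385 0.27711443 0.003     ]
[np.float64(0.1055), np.float64(0.1327), np.float64(0.1019), np.float64(0.1332)]
back rim [[0.646  0.337  0.095 ]
 [0.6226 0.1855 0.095 ]] 0.15329594151792153
front rim [[0.4366 0.3573 0.042 ]
 [0.4182 0.2288 0.042 ]] 0.12983864317991656
tray [[ 0.6682  0.1105  0.012 ]
 [ 0.6953 -0.0346  0.012 ]
 [ 0.473  -0.0792  0.012 ]
 [ 0.4439  0.0631  0.012 ]] [0.57010018 0.01494179 0.012     ]
[np.float64(0.1476), np.float64(0.2267), np.float64(0.1452), np.float64(0.2292)]
tray yaw 11.628329076376632
scoop lip [[ 0.6406  0.0716  0.005 ]
 [ 0.6473 -0.0153  0.005 ]] [0.64398407 0.02817435 0.005     ] 0.08712108972746284
yaw 4.416818281516051
kit rim [[ 0.6297 -0.2188  0.056 ]
 [ 0.6544 -0.3581  0.056 ]
 [ 0.5089 -0.3828  0.056 ]
 [ 0.4818 -0.2302  0.056 ]] [ 0.56870648 -0.29745525  0.056     ]
[np.float64(0.1414), np.float64(0.1476), np.float64(0.155), np.float64(0.1483)]
212 325 344 [0.5374 0.0296 0.0381]
215 337 343 [0.5276 0.0184 0.0492]
218 337 344 [0.5191 0.0173 0.0512]
221 337 344 [0.5108 0.0176 0.0524]
224 338 345 [0.5021 0.0153 0.0571]
227 338 345 [0.4937 0.0156 0.0595]
230 339 346 [0.4853 0.0132 0.0621]
233 339 346 [0.4768 0.0137 0.0672]
236 340 346 [0.4684 0.0128 0.0718]
239 336 347 [0.4518 0.0201 0.2159]
242 341 347 [0.4521 0.0108 0.0771]
245 325 348 [0.4371 0.0185 0.2234]
248 342 347 [0.4362 0.0097 0.0754]
215 [ 0.38297344 -0.22458196  0.0832115 ] [0.62463298 0.08780916 1.36573009]
395 165 [ 0.5446 -0.1994  0.1237]
395 150 [ 0.5393 -0.1848  0.1781]
380 145 [ 0.5926 -0.181   0.1798]
410 180 [ 0.501  -0.2228  0.0804]
377 140 [ 0.6002 -0.1745  0.1954]
414 156 [ 0.4833 -0.202   0.1708]
390 185 [ 0.5703 -0.219   0.04  ]
```

```bash
cat >> h.py <<'E'
from scipy.spatial.transform import Rotation as Ro
TR=np.array([.536,.277,0]); TRY=-8.0   # trough
def Rz(a): return Ro.from_euler('z',a,degrees=True).as_matrix()
def Ry(a): return Ro.from_euler('y',a,degrees=True).as_matrix()
def toolR(yaw,pitch): # scoop yaw, nose-down pitch -> tool rot; tool x = scoop +y, z down
    return Rz(yaw)@Ry(pitch)@np.array([[0,1,0],[1,0,0],[0,0,-1.]])  # cols: x->(0,1,0), y->(1,0,0), z->(0,0,-1)
def cur():
    o=arm.get_obs(); q=o['tool_rot']; return o,np.array(o['eef_pos']),Ro.from_quat([q[1],q[2],q[3],q[0]]).as_matrix()
def go(p,R,p0=None,R0=None):
    o,pp,RR=cur(); p0=pp if p0 is None else p0; R0=RR if R0 is None else R0
    d=(np.array(p)-p0)/.2; r=Ro.from_matrix(R@R0.T).as_rotvec()/(np.pi/2)
    n=max(np.linalg.norm(d)*.2/.0625,np.linalg.norm(r)*90/10.7)
    print('target',np.round(p,4),'shift',d.round(3),'turn',r.round(3),'rows>=',round(n,1))
E
python3 - <<'E'
from h import *
c=[(150,245),(210,249),(137,300),(208,300),(127,357),(196,357)]
p=onplane('top',[(x/4+205,y/4+140) for x,y in c],.015)
print(((p-TR)@Rz(TRY)).round(3))
o,p,R=cur(); print(R.round(3)); print(toolR(5,0).round(3))
go([.4945,.0146,.15],toolR(5,0))
# kit yaw & meter/relay locations
print(onplane('top',[(296,283)],.087), onplane('top',[(388,259)],.019))
E
```

```text
[[ 0.036  0.019  0.015]
 [ 0.039 -0.023  0.015]
 [-0.003  0.022  0.015]
 [ 0.003 -0.027  0.015]
 [-0.044  0.023  0.015]
 [-0.038 -0.024  0.015]]
[[ 0.367 -0.93  -0.   ]
 [-0.93  -0.367  0.001]
 [-0.001  0.    -1.   ]]
[[-0.087  0.996  0.   ]
 [ 0.996  0.087  0.   ]
 [ 0.     0.    -1.   ]]
target [0.4945 0.0146 0.15  ] shift [ 1.326  2.978 -0.489] turn [ 0.000e+00 -1.000e-03  1.816e+00] rows>= 15.3
[[0.34674149 0.13930723 0.087     ]] [[ 0.40603803 -0.11370974  0.019     ]]
```

```bash
python3 -m inch '[[[0.33,0.74,0],[0,0,0.45]],[[0.33,0.74,0],[0,0,0.45]],[[0.33,0.74,0],[0,0,0.45]],[[0.33,0.74,0],[0,0,0.45]]]' 150; python3 -m inch '[[[0.33,0.74,0],[0,0,0.45]],[[0.33,0.74,0],[0,0,0.45]],[[0.33,0.74,0],[0,0,0.45]],[[0.33,0.74,0],[0,0,0.45]]]'
```

```text
time: 0.65
eef_pos: [0.2961, -0.4307, 0.2482]
tool_rot: [-0.001, 0.971, -0.238, -0.0]
wrist_force: [0.5, 0.1, -0.3]
finger_gap: 0.412
time: 1.15
eef_pos: [0.3619, -0.283, 0.2482]
tool_rot: [-0.0, 0.994, 0.113, -0.0]
wrist_force: [0.3, -0.5, -0.6]
finger_gap: 0.411
```

```bash
python3 -m inch '[[[0.33,0.74,0],[0,0,0.45]],[[0.33,0.74,0],[0,0,0.45]],[[0.33,0.74,0],[0,0,0.45]],[[0.33,0.74,0],[0,0,0.45]]]'; python3 -m inch '[[[0.30,0.75,0],[0,0,0.47]],[[0.30,0.75,0],[0,0,0.47]],[[0.30,0.75,0],[0,0,0.47]],[[0.30,0.75,0],[0,0,0.47]],[[0.30,0.75,0],[0,0,0.47]]]'
python3 - <<'E'
from h import *
o=arm.get_obs(); im,d=save('wrist','w1'); print(o['q'].round(2))
go([.4945,.0146,.15],toolR(5,0))
print(proj('wrist',[[.4945,.0146,.048],[.593,.0236,.004],[.643,.028,.004]],o))
E
```

```text
time: 1.65
eef_pos: [0.4281, -0.1352, 0.2483]
tool_rot: [-0.0, 0.893, 0.45, 0.0]
wrist_force: [-0.0, -0.8, -1.1]
finger_gap: 0.412
time: 2.28
eef_pos: [0.4873, 0.0131, 0.2481]
tool_rot: [-0.0, 0.674, 0.739, -0.0]
wrist_force: [0.3, 0.8, 0.1]
finger_gap: 0.407
[ 0.    0.22  1.93 -0.    0.99 -1.66]
target [0.4945 0.0146 0.15  ] shift [ 0.037  0.009 -0.491] turn [ 0.    -0.    -0.002] rows>= 1.6
[[321.06870657 189.66275167]
 [320.97392016 259.21016182]
 [320.84573812 295.05486031]]
```

View pics/w1.png

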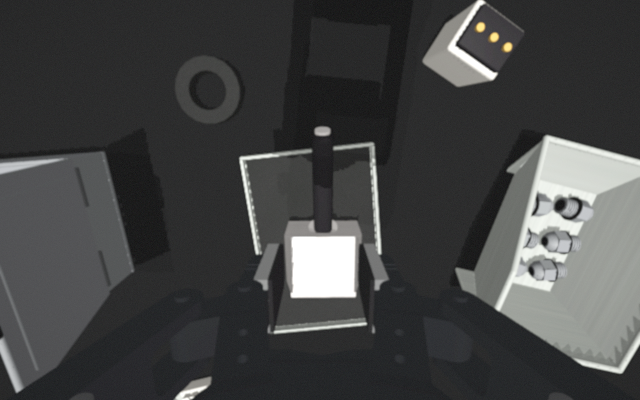

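```bash
python3 - <<'E'
from h import *
im=cv2.imread('pics/w1.png'); g=im.max(2)
o,p,R=cur()
for v in range(140,230,12): print(v,g[v,306:340].tolist())
for v in (240,265,290): 
    m=np.where(g[v,270:380]>225)[0]+270; print(v,m.min(),m.max())
m=np.where(g[230:320,322]>225)[0]+230; print(m.min(),m.max())
S=lambda X,yaw=5,o0=(.593,.0236,.003): np.array(X)@Rz(yaw).T+o0
print(proj('wrist',S([[-.16,0,.067],[-.16+.004,0,.067+.012],[.05,.041,.002],[.05,-.041,.002],[-.05,.041,.002],[-.052,0,.041],[-.099,.01,.058],[-.099,-.01,.058]]),o).round(1))
E
```

```text
140 [30, 28, 28, 28, 28, 27, 33, 33, 33, 36, 38, 39, 41, 42, 38, 44, 44, 42, 43, 46, 45, 41, 45, 41, 36, 32, 34, 29, 29, 33, 32, 35, 32, 32]
152 [145, 136, 128, 124, 118, 92, 54, 38, 34, 34, 37, 40, 36, 39, 37, 42, 36, 39, 35, 38, 39, 41, 35, 40, 36, 38, 32, 38, 41, 42, 39, 40, 42, 42]
164 [68, 68, 71, 67, 68, 62, 44, 32, 30, 32, 34, 32, 35, 36, 33, 35, 36, 39, 36, 34, 34, 35, 32, 33, 33, 33, 33, 39, 43, 40, 42, 43, 41, 42]
176 [66, 68, 66, 67, 67, 63, 47, 36, 30, 33, 36, 34, 34, 35, 39, 35, 34, 36, 34, 37, 36, 34, 32, 33, 35, 32, 39, 58, 64, 68, 67, 68, 66, 67]
188 [67, 66, 68, 65, 67, 65, 56, 45, 42, 47, 48, 52, 57, 54, 54, 53, 55, 53, 48, 47, 48, 47, 47, 43, 43, 41, 45, 62, 66, 66, 67, 66, 69, 68]
200 [66, 66, 66, 67, 66, 66, 64, 46, 44, 50, 48, 52, 53, 55, 56, 55, 56, 55, 53, 55, 53, 50, 52, 52, 48, 44, 51, 65, 69, 65, 67, 66, 67, 67]
212 [66, 67, 68, 67, 67, 67, 65, 53, 45, 46, 50, 48, 51, 53, 55, 56, 53, 56, 54, 53, 55, 53, 49, 47, 45, 44, 47, 56, 64, 67, 67, 69, 68, 68]
224 [142, 142, 153, 171, 182, 183, 178, 146, 92, 48, 47, 52, 50, 53, 53, 52, 54, 55, 53, 53, 54, 54, 47, 48, 44, 94, 159, 183, 186, 184, 172, 153, 140, 139]
240 292 379
265 293 354
290 293 353
237 296
[[322.1 130.1]
 [322.1 135.4]
 [353.5 295.3]
 [289.5 295.4]
 [355.8 221.3]
 [321.7 231.2]
 [332.  192.6]
 [311.8 192.6]]
```

```bash
python3 -m inch '[[[0.035,0.008,-0.3],[0,0,0.004]],[[0.035,0.008,-0.6],[0,0,0.004]],[[0.035,0.008,-0.85],[0,0,0.004]],[[0.035,0.008,-0.995],[0,0,0.004]],[[0.035,0.008,-0.995],[0,0,0.004]]]'; python3 -m inch '[[[0,0,0],[0,0,0]],[[0,0,0],[0,0,0]],[[0,0,0],[0,0,0]],[[0,0,0],[0,0,0]]]' 255 110;  python3 - <<'E'
from h import *
o,p,R=cur(); print(p, Ro.from_matrix(R).as_quat().round(4),o['finger_gap'],o['wrist_force'])
save('wrist','w2')
E
```

```text
time: 2.95
eef_pos: [0.4927, 0.0136, 0.0476]
tool_rot: [-0.002, 0.673, 0.74, -0.002]
wrist_force: [0.5, -0.4, -0.9]
finger_gap: 0.412
time: 3.45
eef_pos: [0.4948, 0.0142, 0.0502]
tool_rot: [0.001, 0.671, 0.741, 0.0]
wrist_force: [-1.7, -1.9, 6.0]
finger_gap: 0.219
[0.49482692 0.01418622 0.05016903] [6.712e-01 7.413e-01 4.000e-04 5.000e-04] 0.21895224832940527 [-1.68363807 -1.87704408  5.96533163]
```

View pics/w2.png

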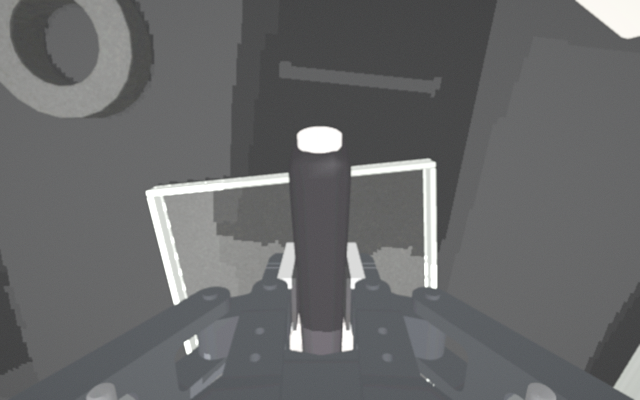

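```bash
cat >> h.py <<'E'
def lip(x,z,pitch,y=0,base=None,**k):
    L=TR+Rz(TRY)@np.array([x,y,z]); R=Rz(TRY)@Ry(pitch)
    p=L+R@np.array([-.149,0,.047]); print((x,z,pitch),end=' '); go(p,toolR(TRY,pitch),**k)
    return p,toolR(TRY,pitch)
def fwd(): # lip/pitch estimate from current tool pose, trough frame
    o,p,R=cur(); M=R@np.array([[0,1,0],[1,0,0],[0,0,-1.]]).T
    L=p-M@np.array([-.149,0,.047]); l=(L-TR)@Rz(TRY); 
    print('lip trough',l.round(4),'world',L.round(4),'yaw',np.degrees(np.arctan2(M[1,0],M[0,0])).round(1),'pitch',np.degrees(np.arcsin(-M[2,0])).round(1),'t',o['time'],'F',o['wrist_force'].round(1),'gap',round(o['finger_gap'],3))
    return L,M
E
python3 - <<'E'
from h import *
fwd()
lip(-.118,.14,0)
a=lip(-.118,.075,48)
E
```

```text
lip trough [ 0.1406 -0.2308  0.0033] world [0.6432 0.0289 0.0033] yaw 5.7 pitch -0.1 t 3.5 F [-1.9 -1.5  8. ] gap 0.216
(-0.118, 0.14, 0) target [0.2716 0.3142 0.187 ] shift [-1.116  1.5    0.684] turn [ 0.     0.001 -0.152] rows>= 6.4
(-0.118, 0.075, 48) target [0.355  0.3024 0.2172] shift [-0.699  1.441  0.835] turn [ 0.011  0.535 -0.143] rows>= 5.8
```

```bash
python3 -m inch '[[[0,0,0.3],[0,0,0]],[[0,0,0.6],[0,0,0]],[[0,0,0.9],[0,0,0]],[[0,0,0.95],[0,0,0]]]'; python3 - <<'E'
from h import *
fwd(); lip(-.118,.14,0)
a=lip(-.118,.085,48)
E
```

```text
time: 4.0
eef_pos: [0.4966, 0.0143, 0.2436]
tool_rot: [0.003, 0.671, 0.741, 0.003]
wrist_force: [0.2, -0.1, -1.3]
finger_gap: 0.214
lip trough [ 0.1427 -0.2303  0.1978] world [0.6452 0.0291 0.1978] yaw 5.7 pitch -0.5 t 4.0 F [ 0.2 -0.1 -1.3] gap 0.214
(-0.118, 0.14, 0) target [0.2716 0.3142 0.187 ] shift [-1.125  1.499 -0.283] turn [ 0.001  0.005 -0.152] rows>= 6.1
(-0.118, 0.085, 48) target [0.355  0.3024 0.2272] shift [-0.708  1.441 -0.082] turn [ 0.011  0.54  -0.143] rows>= 5.1
```

```bash
python3 -m inch '[[[-0.55,1,0],[0,0,-0.145]],[[-0.55,1,0],[0,0,-0.145]],[[-0.55,1,0],[0,0,-0.145]],[[-0.55,1,0],[0,0,-0.145]]]'; python3 - <<'E'
from h import *
fwd(); a=lip(-.118,.085,48)
E
```

```text
time: 4.5
eef_pos: [0.3822, 0.2155, 0.2382]
tool_rot: [-0.0, 0.751, 0.661, -0.001]
wrist_force: [1.5, -0.8, -2.0]
finger_gap: 0.214
lip trough [ 0.0051 -0.0806  0.1909] world [0.5299 0.1965 0.1909] yaw -7.3 pitch 0.1 t 4.5 F [ 1.5 -0.8 -2. ] gap 0.214
(-0.118, 0.085, 48) target [0.355  0.3024 0.2272] shift [-0.136  0.435 -0.055] turn [ 0.072  0.527 -0.007] rows>= 4.5
```

```bash
python3 -m inch '[[[-0.14,0.435,-0.02],[0.04,0.26,-0.004]],[[-0.14,0.435,-0.055],[0.072,0.527,-0.007]],[[-0.14,0.435,-0.055],[0.072,0.527,-0.007]],[[-0.14,0.435,-0.055],[0.072,0.527,-0.007]],[[-0.14,0.435,-0.055],[0.072,0.527,-0.007]],[[-0.14,0.435,-0.055],[0.072,0.527,-0.007]]]'; python3 - <<'E'
from h import *
fwd(); save('side','s2'); im,d=save('top','t2'); crop(im,205,140,405,270,4,'t2c')
for a in [(-.085,.034,48),(-.058,.007,48),(-.03,.004,32),(0,.004,24),(.03,.004,14),(.06,.004,10)]: lip(*a)
E
```

```text
time: 5.25
eef_pos: [0.3563, 0.3006, 0.2259]
tool_rot: [-0.307, 0.69, 0.598, -0.267]
wrist_force: [-0.7, 0.2, -0.1]
finger_gap: 0.215
lip trough [-0.1165 -0.002   0.0837] world [0.4203 0.2913 0.0837] yaw -8.2 pitch 48.0 t 5.25 F [-0.7  0.2 -0.1] gap 0.215
(-0.085, 0.034, 48) target [0.3877 0.2978 0.1762] shift [ 0.159 -0.016 -0.257] turn [0.    0.002 0.001] rows>= 1.0
(-0.058, 0.007, 48) target [0.4144 0.2941 0.1492] shift [ 0.292 -0.035 -0.392] turn [0.    0.002 0.001] rows>= 1.6
(-0.03, 0.004, 32) target [0.4058 0.2953 0.1228] shift [ 0.249 -0.029 -0.524] turn [-0.025 -0.174  0.001] rows>= 1.9
(0, 0.004, 24) target [0.4201 0.2933 0.1075] shift [ 0.321 -0.039 -0.6  ] turn [-0.037 -0.262  0.001] rows>= 2.2
(0.03, 0.004, 14) target [0.4338 0.2914 0.0857] shift [ 0.389 -0.048 -0.709] turn [-0.053 -0.372  0.001] rows>= 3.2
(0.06, 0.004, 10) target [0.4582 0.2879 0.0762] shift [ 0.511 -0.066 -0.757] turn [-0.059 -0.416  0.001] rows>= 3.5
```

View pics/s2.png

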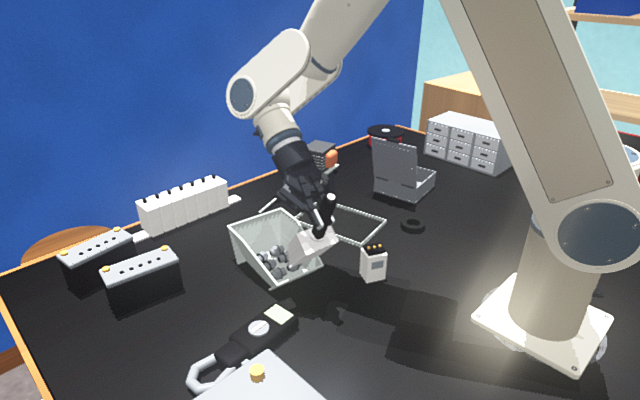

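View pics/t2c.png

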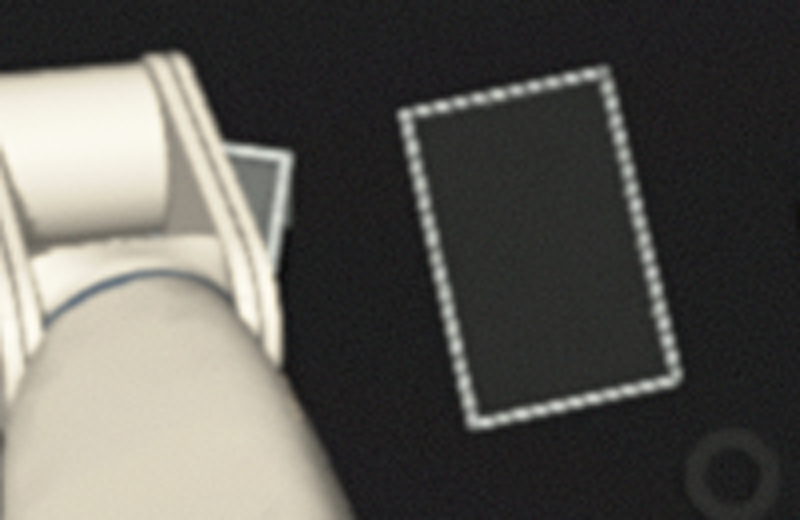

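```bash
python3 -m inch '[[[0.16,-0.01,-0.257],[0,0,0]],[[0.23,-0.02,-0.33],[0,0,0]],[[0.292,-0.028,-0.385],[0,0,0]],[[0.292,-0.028,-0.385],[0,0,0]]]'; python3 - <<'E'
from h import *
fwd(); save('side','s3')
for a in [(-.045,.006,40),(-.03,.005,33),(0,.004,25),(.03,.004,15),(.06,.004,10)]: lip(*a)
im=cv2.imread('pics/s3.png')[:,:,::-1]; crop(im,210,180,370,310,5,'s3c')
E
```

```text
time: 5.85
eef_pos: [0.4152, 0.2957, 0.1516]
tool_rot: [-0.307, 0.69, 0.599, -0.265]
wrist_force: [0.2, -0.3, -1.5]
finger_gap: 0.213
lip trough [-0.057   0.0018  0.0096] world [0.4798 0.2867 0.0096] yaw -8.0 pitch 47.8 t 5.85 F [ 0.2 -0.3 -1.5] gap 0.213
(-0.045, 0.006, 40) target [0.4083 0.2949 0.1378] shift [-0.033 -0.004 -0.071] turn [-0.013 -0.086  0.001] rows>= 0.7
(-0.03, 0.005, 33) target [0.4079 0.295  0.1256] shift [-0.035 -0.004 -0.133] turn [-0.024 -0.163  0.001] rows>= 1.4
(0, 0.004, 25) target [0.4219 0.293  0.1096] shift [ 0.035 -0.014 -0.213] turn [-0.036 -0.251  0.001] rows>= 2.1
(0.03, 0.004, 15) target [0.4352 0.2912 0.088 ] shift [ 0.102 -0.023 -0.321] turn [-0.052 -0.361  0.   ] rows>= 3.1
(0.06, 0.004, 10) target [0.4582 0.2879 0.0762] shift [ 0.217 -0.039 -0.38 ] turn [-0.06  -0.416  0.   ] rows>= 3.5
```

View pics/s3c.png

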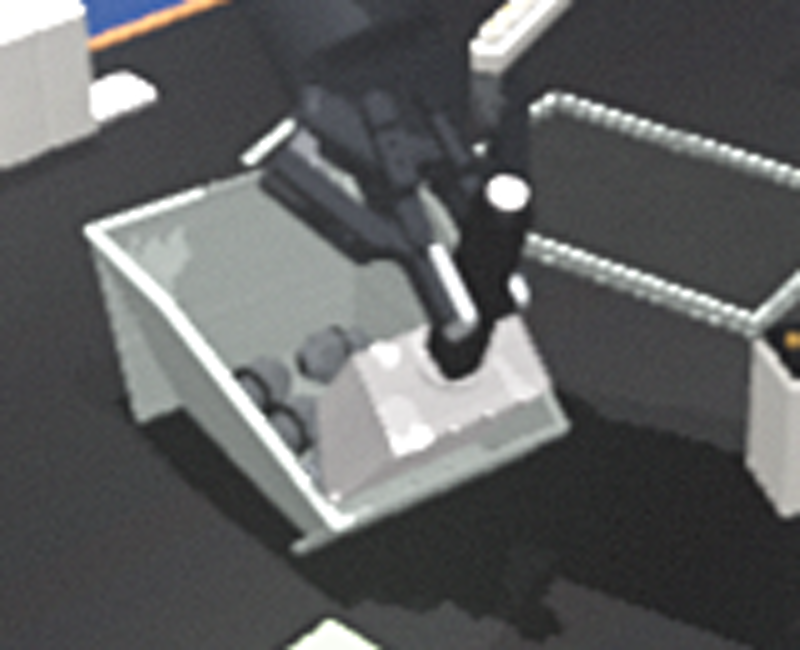

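```bash
python3 -m inch '[[[-0.033,-0.006,-0.06],[-0.013,-0.086,0]],[[-0.035,-0.008,-0.125],[-0.024,-0.163,0]],[[0,-0.014,-0.17],[-0.03,-0.207,0]],[[0.035,-0.018,-0.208],[-0.036,-0.251,0]],[[0.035,-0.018,-0.208],[-0.036,-0.251,0]]]'; python3 - <<'E'
from h import *
fwd()
for a in [(.015,.004,20),(.03,.004,15),(.045,.004,12),(.06,.004,10)]: lip(*a)
E
```

```text
time: 6.52
eef_pos: [0.421, 0.2924, 0.1111]
tool_rot: [-0.164, 0.737, 0.641, -0.142]
wrist_force: [-0.0, 0.7, -1.4]
finger_gap: 0.217
lip trough [-0.001  -0.0006  0.0055] world [0.535  0.2765 0.0055] yaw -8.0 pitch 25.0 t 6.525 F [-0.   0.7 -1.4] gap 0.217
(0.015, 0.004, 20) target [0.4281 0.2922 0.0991] shift [ 0.036 -0.001 -0.06 ] turn [-0.008 -0.055 -0.   ] rows>= 0.5
(0.03, 0.004, 15) target [0.4352 0.2912 0.088 ] shift [ 0.071 -0.006 -0.116] turn [-0.016 -0.11  -0.   ] rows>= 0.9
(0.045, 0.004, 12) target [0.4459 0.2897 0.081 ] shift [ 0.125 -0.014 -0.151] turn [-0.021 -0.143 -0.   ] rows>= 1.2
(0.06, 0.004, 10) target [0.4582 0.2879 0.0762] shift [ 0.186 -0.022 -0.175] turn [-0.024 -0.165 -0.   ] rows>= 1.4
```

```bash
python3 -m inch '[[[0.018,0,-0.03],[-0.004,-0.028,0]],[[0.036,-0.001,-0.062],[-0.008,-0.055,0]],[[0.054,-0.003,-0.09],[-0.012,-0.083,0]],[[0.071,-0.006,-0.12],[-0.016,-0.11,0]],[[0.071,-0.006,-0.12],[-0.016,-0.11,0]]]'; python3 - <<'E'
from h import *
fwd()
for a in [(.045,.004,12),(.055,.004,11),(.062,.004,9)]: lip(*a)
im,d=save('side','s4'); crop(im,210,180,370,310,5,'s4c')
E
```

```text
time: 7.15
eef_pos: [0.4357, 0.291, 0.0866]
tool_rot: [-0.099, 0.748, 0.65, -0.086]
wrist_force: [-2.4, -1.0, 2.3]
finger_gap: 0.211
lip trough [ 0.0303 -0.0002  0.0024] world [0.566  0.2726 0.0024] yaw -8.0 pitch 15.1 t 7.15 F [-2.4 -1.   2.3] gap 0.211
(0.045, 0.004, 12) target [0.4459 0.2897 0.081 ] shift [ 0.051 -0.007 -0.028] turn [-0.005 -0.034  0.   ] rows>= 0.3
(0.055, 0.004, 11) target [0.4545 0.2885 0.0786] shift [ 0.094 -0.013 -0.04 ] turn [-0.006 -0.045  0.   ] rows>= 0.4
(0.062, 0.004, 9) target [0.4589 0.2878 0.0737] shift [ 0.116 -0.016 -0.064] turn [-0.009 -0.067  0.   ] rows>= 0.6
```

View pics/s4c.png

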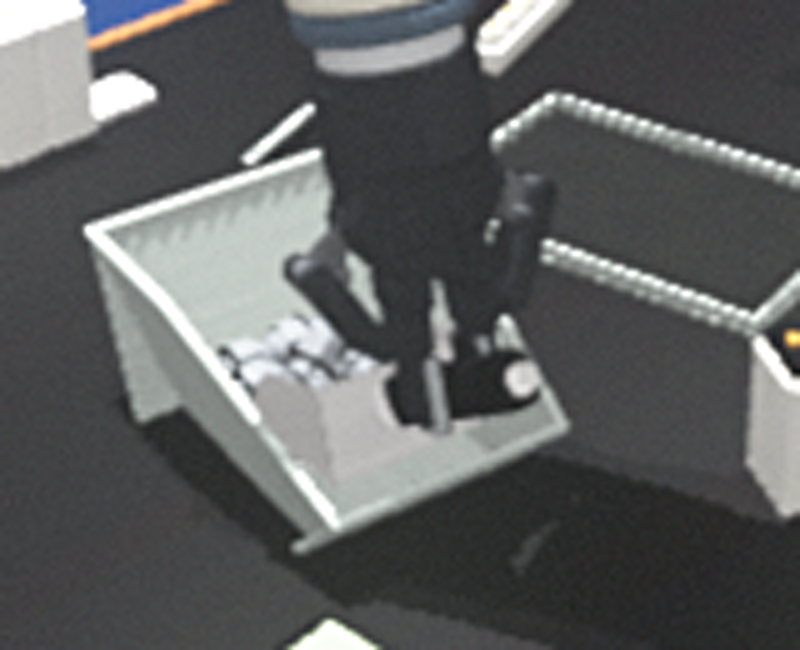

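```bash
python3 -m inch '[[[0.025,-0.004,-0.014],[-0.003,-0.017,0]],[[0.051,-0.007,-0.03],[-0.005,-0.034,0]],[[0.073,-0.01,-0.037],[-0.006,-0.04,0]],[[0.094,-0.013,-0.043],[-0.006,-0.045,0]],[[0.105,-0.015,-0.053],[-0.008,-0.056,0]],[[0.116,-0.016,-0.064],[-0.009,-0.067,0]]]'; python3 - <<'E'
from h import *
fwd()
for a in [(.064,.006,4),(.066,.010,-4),(.07,.02,-12),(.078,.04,-22),(.075,.06,-25)]: lip(*a)
im,d=save('side','s5'); crop(im,210,180,370,310,5,'s5c')
E
```

```text
time: 7.95
eef_pos: [0.4591, 0.2875, 0.0726]
tool_rot: [-0.059, 0.753, 0.654, -0.051]
wrist_force: [-2.1, 0.3, 0.2]
finger_gap: 0.211
lip trough [ 0.0623 -0.0004  0.003 ] world [0.5977 0.2679 0.003 ] yaw -8.0 pitch 8.9 t 7.95 F [-2.1  0.3  0.2] gap 0.211
(0.064, 0.006, 4) target [0.4554 0.2883 0.0633] shift [-0.018  0.004 -0.047] turn [-0.008 -0.054  0.001] rows>= 0.5
(0.066, 0.01, -4) target [0.4509 0.289  0.0465] shift [-0.041  0.007 -0.13 ] turn [-0.02  -0.142  0.001] rows>= 1.2
(0.07, 0.02, -12) target [0.4513 0.2889 0.035 ] shift [-0.039  0.007 -0.188] turn [-0.032 -0.23   0.001] rows>= 2.0
(0.078, 0.04, -22) target [0.459  0.2878 0.0278] shift [-0.001  0.002 -0.224] turn [-0.048 -0.34   0.001] rows>= 2.9
(0.075, 0.06, -25) target [0.4569 0.2881 0.0396] shift [-0.011  0.003 -0.165] turn [-0.053 -0.373  0.001] rows>= 3.2
```

View pics/s5c.png

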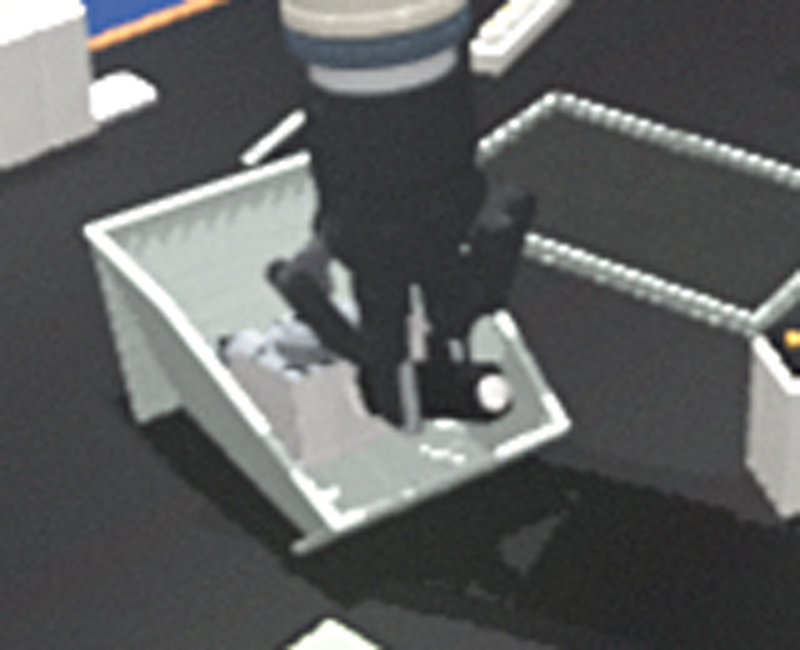

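```bash
python3 - <<'E'
from h import *
for a in [(.0635,.0068,5),(.067,.019,0),(.071,.033,-5),(.076,.046,-10),(.080,.060,-15),(.084,.075,-20),(.084,.10,-24)]: lip(*a)
E
```

```text
(0.0635, 0.0068, 5) target [0.456  0.2883 0.0666] shift [-0.016  0.004 -0.029] turn [-0.006 -0.043  0.   ] rows>= 0.4
(0.067, 0.019, 0) target [0.4548 0.2884 0.066 ] shift [-0.021  0.005 -0.032] turn [-0.014 -0.098  0.   ] rows>= 0.8
(0.071, 0.033, -5) target [0.4553 0.2883 0.0668] shift [-0.019  0.005 -0.028] turn [-0.021 -0.153  0.   ] rows>= 1.3
(0.076, 0.046, -10) target [0.4579 0.288  0.0664] shift [-0.006  0.003 -0.03 ] turn [-0.029 -0.208  0.   ] rows>= 1.8
(0.08, 0.06, -15) target [0.4607 0.2876 0.0668] shift [ 0.008  0.001 -0.028] turn [-0.037 -0.263  0.   ] rows>= 2.2
(0.084, 0.075, -20) target [0.4646 0.287  0.0682] shift [ 0.028 -0.002 -0.021] turn [-0.045 -0.318  0.   ] rows>= 2.7
(0.084, 0.1, -24) target [0.4655 0.2869 0.0823] shift [ 0.032 -0.003  0.05 ] turn [-0.051 -0.362  0.   ] rows>= 3.1
```

```bash
python3 -m inch '[[[-0.016,0.004,-0.029],[-0.006,-0.043,0]],[[-0.021,0.005,-0.032],[-0.014,-0.098,0]],[[-0.02,0.005,-0.028],[-0.021,-0.153,0]],[[-0.006,0.003,-0.028],[-0.029,-0.208,0]],[[0.006,0.001,-0.027],[-0.037,-0.263,0]],[[0.026,-0.002,-0.02],[-0.045,-0.318,0]],[[0.026,-0.002,-0.02],[-0.045,-0.318,0]]]'; python3 - <<'E'
from h import *
fwd()
for a in [(.084,.1,-24),(.06,.14,-25),(.04,.2,-25)]: lip(*a)
im,d=save('side','s6'); crop(im,210,150,370,280,5,'s6c')
E
```

```text
time: 8.88
eef_pos: [0.4633, 0.2873, 0.0684]
tool_rot: [0.13, 0.743, 0.647, 0.113]
wrist_force: [-0.4, 0.4, -2.8]
finger_gap: 0.213
lip trough [0.0827 0.0003 0.0748] world [0.6179 0.2658 0.0748] yaw -7.9 pitch -19.9 t 8.875 F [-0.4  0.4 -2.8] gap 0.213
(0.084, 0.1, -24) target [0.4655 0.2869 0.0823] shift [ 0.011 -0.002  0.07 ] turn [-0.006 -0.046 -0.001] rows>= 0.4
(0.06, 0.14, -25) target [0.442  0.2902 0.1196] shift [-0.106  0.015  0.256] turn [-0.007 -0.057 -0.001] rows>= 0.9
(0.04, 0.2, -25) target [0.4222 0.293  0.1796] shift [-0.205  0.029  0.556] turn [-0.007 -0.057 -0.001] rows>= 1.9
```

View pics/s6c.png

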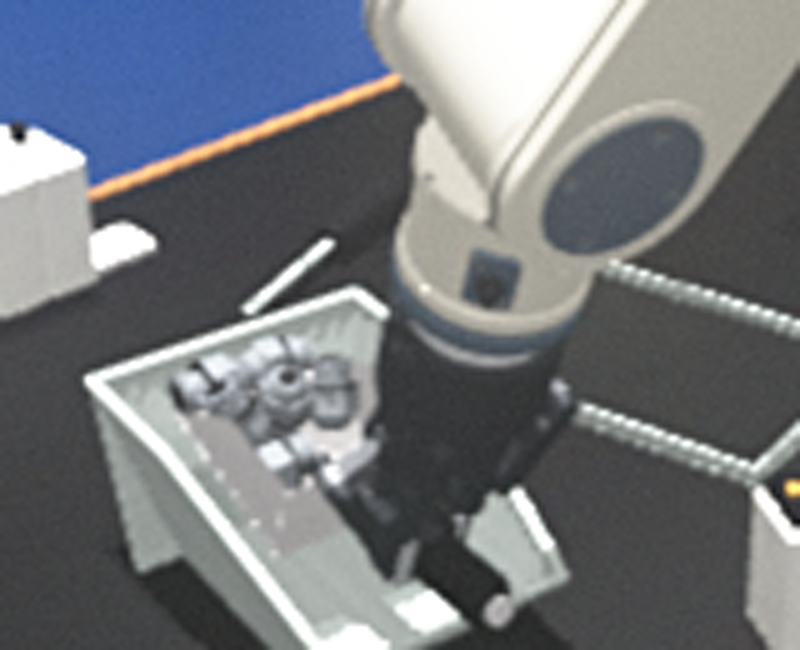

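```bash
python3 - <<'E'
from h import *
for a in [(.082,.095,-27),(.078,.115,-33),(.07,.13,-38)]: lip(*a)
E
```

```text
(0.082, 0.095, -27) target [0.4646 0.287  0.0692] shift [ 0.004 -0.002  0.003] turn [-0.011 -0.079 -0.001] rows>= 0.7
(0.078, 0.115, -33) target [0.4641 0.2871 0.0733] shift [ 0.002 -0.001  0.023] turn [-0.02  -0.145 -0.   ] rows>= 1.2
(0.07, 0.13, -38) target [0.4604 0.2876 0.0753] shift [-0.017  0.001  0.034] turn [-0.028 -0.2   -0.   ] rows>= 1.7
```

```bash
python3 -m inch '[[[0.002,-0.002,0.01],[-0.011,-0.079,0]],[[0.001,-0.001,0.023],[-0.02,-0.145,0]],[[0.001,-0.001,0.028],[-0.02,-0.145,0]],[[0,-0.001,0.023],[-0.02,-0.145,0]],[[0,-0.001,0.023],[-0.02,-0.145,0]]]'; python3 - <<'E'
from h import *
fwd()
for a in [(.07,.15,-33),(.04,.25,-33),(.0,.3,-30)]: lip(*a)
im,d=save('side','s7'); crop(im,210,150,370,280,5,'s7c')
o=arm.get_obs();save('wrist','w7')
E
```

```text
time: 9.55
eef_pos: [0.4674, 0.2949, 0.0854]
tool_rot: [0.212, 0.727, 0.629, 0.175]
wrist_force: [0.9, 0.0, -2.9]
finger_gap: 0.219
lip trough [0.0809 0.0073 0.1241] world [0.6171 0.273  0.1241] yaw -8.1 pitch -31.9 t 9.55 F [ 0.9  0.  -2.9] gap 0.219
(0.07, 0.15, -33) target [0.4562 0.2882 0.1083] shift [-0.056 -0.033  0.115] turn [ 0.006 -0.013  0.006] rows>= 0.4
(0.04, 0.25, -33) target [0.4265 0.2924 0.2083] shift [-0.204 -0.013  0.615] turn [ 0.006 -0.013  0.006] rows>= 2.1
(0.0, 0.3, -30) target [0.3849 0.2982 0.2662] shift [-0.412  0.017  0.904] turn [0.011 0.02  0.006] rows>= 3.2
```

View pics/s7c.png

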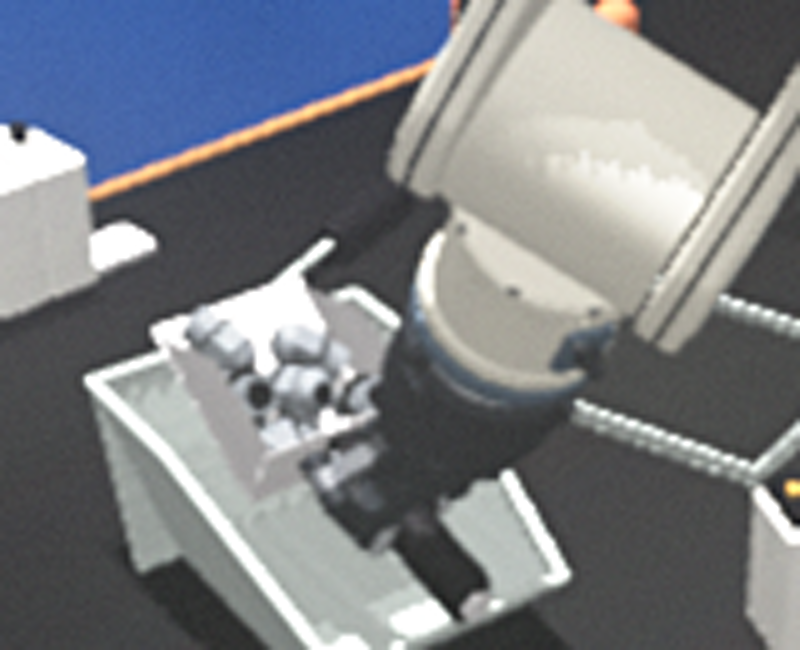

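View pics/w7.png

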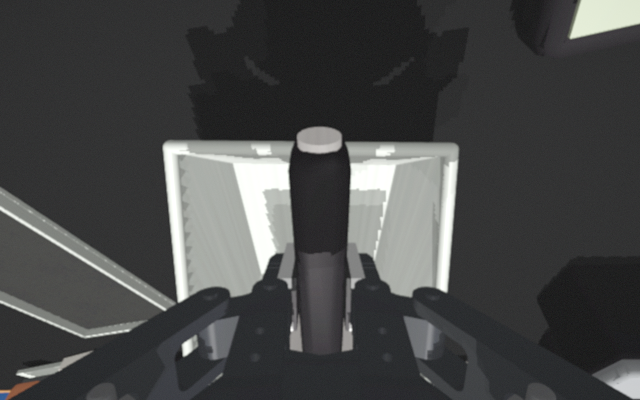

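```bash
python3 - <<'E'
from h import *
o=arm.get_obs(); print(o['q'].round(3),o['joint_torque'].round(2))
im=cv2.imread('pics/s7.png')[:,:,::-1]; crop(im,225,200,295,255,11,'s7d')
E
```

```text
[ 0.76   0.552  2.107 -1.308  0.454  0.535] [  0.15 -49.08 -13.28  -0.99   1.43  -0.05]
```

View pics/s7d.png

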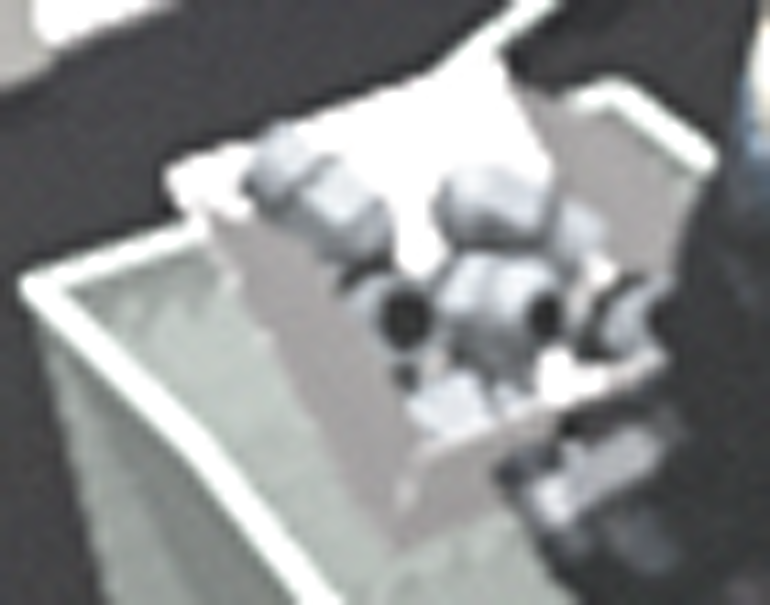

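```bash
python3 -m inch '[[[-0.02,0,0.12],[0.004,0.02,0.0]],[[-0.04,0,0.3],[0.008,0.04,0]],[[-0.06,0,0.5],[0.01,0.06,0]],[[-0.06,0,0.6],[0.01,0.06,0]],[[-0.06,0,0.6],[0.01,0.06,0]]]'; python3 - <<'E'
from h import *
fwd();o=arm.get_obs(); print(o['eef_pos'],o['q'].round(3))
im,d=save('side','s8'); crop(im,210,110,370,240,5,'s8c')
E
```

```text
time: 10.28
eef_pos: [0.4558, 0.2952, 0.2071]
tool_rot: [0.176, 0.737, 0.636, 0.147]
wrist_force: [-0.3, -0.3, -3.3]
finger_gap: 0.216
lip trough [0.0723 0.0058 0.2317] world [0.6084 0.2727 0.2317] yaw -8.3 pitch -26.6 t 10.275 F [-0.3 -0.3 -3.3] gap 0.216
[0.45577328 0.29523615 0.20711277] [ 0.737  0.288  2.046 -0.657  0.611 -0.179]
```

View pics/s8c.png

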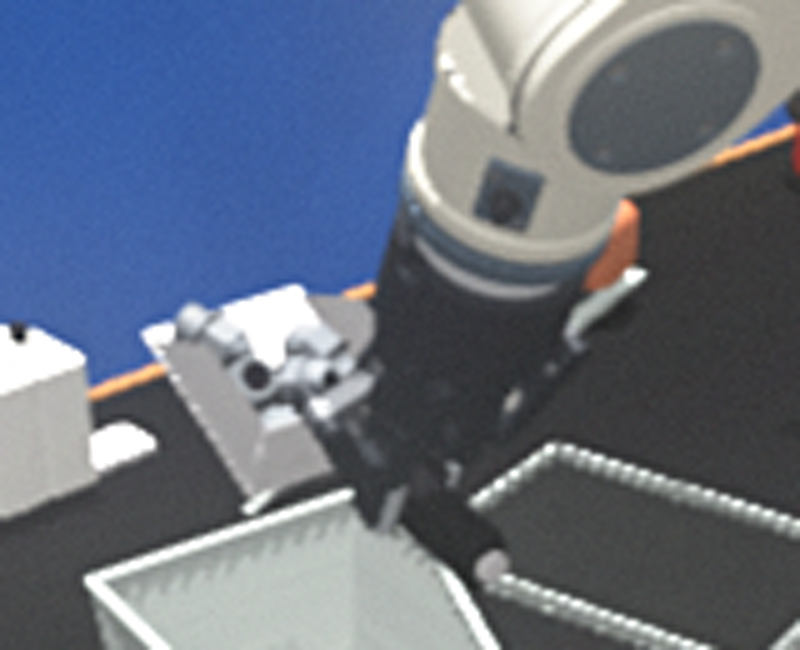

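```bash
cat >> h.py <<'E'
def lipw(L,yaw,pitch):
    p=np.array(L)+Rz(yaw)@Ry(pitch)@np.array([-.149,0,.047]); print((L,yaw,pitch),end=' '); go(p,toolR(yaw,pitch))
E
python3 - <<'E'
from h import *
lipw([.595,.285,.26],5,-30); lipw([.59,.29,.27],15,-37)
E
```

```text
([0.595, 0.285, 0.26], 5, -30) target [0.443  0.2717 0.2262] shift [-0.06  -0.115  0.102] turn [ 0.005 -0.039  0.15 ] rows>= 1.3
([0.59, 0.29, 0.27], 15, -37) target [0.4477 0.2519 0.2179] shift [-0.037 -0.214  0.061] turn [ 0.013 -0.117  0.261] rows>= 2.4
```

```bash
python3 -m inch '[[[-0.03,-0.06,0.05],[0.003,-0.02,0.075]],[[-0.06,-0.115,0.1],[0.005,-0.04,0.15]],[[-0.05,-0.165,0.08],[0.01,-0.08,0.2]],[[-0.04,-0.214,0.06],[0.013,-0.117,0.26]],[[-0.04,-0.214,0.08],[0.013,-0.117,0.26]],[[-0.04,-0.214,0.06],[0.013,-0.117,0.26]],[[-0.04,-0.214,0.06],[0.013,-0.117,0.26]]]'; python3 - <<'E'
from h import *
fwd();o=arm.get_obs(); print(o['eef_pos'],o['q'].round(3))
im,d=save('side','s9'); crop(im,210,110,370,240,5,'s9c')
E
```

```text
time: 11.2
eef_pos: [0.447, 0.2523, 0.2169]
tool_rot: [0.193, 0.578, 0.752, 0.251]
wrist_force: [0.2, -0.2, -2.5]
finger_gap: 0.22
lip trough [0.0511 0.0204 0.2687] world [0.5894 0.2901 0.2687] yaw 14.9 pitch -36.9 t 11.2 F [ 0.2 -0.2 -2.5] gap 0.22
[0.44697389 0.25230215 0.21693708] [ 0.602  0.179  2.269 -1.206  0.217 -0.095]
```

View pics/s9c.png

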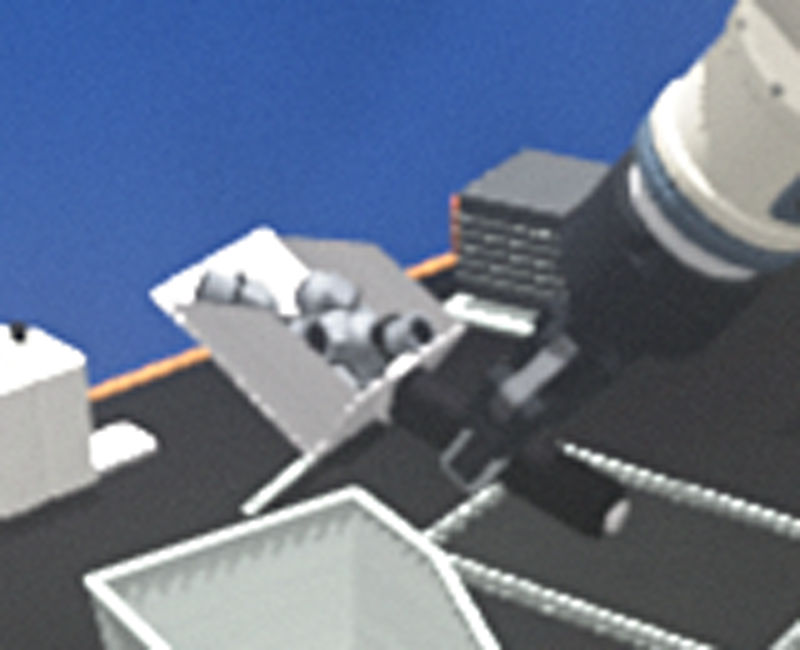

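```bash
python3 - <<'E'
from h import *
lipw([.58,-.30,.32],5,-30)
E
```

```text
([0.58, -0.3, 0.32], 5, -30) target [ 0.428  -0.3133  0.2862] shift [-0.095 -2.829  0.345] turn [-0.013  0.076 -0.11 ] rows>= 9.1
```

```bash
python3 -m inch '[[[0,-0.06,0.1],[0,0.01,-0.01]],[[0,-0.2,0.22],[0,0.02,-0.02]],[[0,-0.36,0.3],[-0.002,0.03,-0.03]],[[0,-0.54,0.34],[-0.004,0.04,-0.04]],[[0,-0.72,0.35],[-0.006,0.05,-0.05]],[[0,-0.9,0.35],[-0.008,0.06,-0.06]]]'; python3 - <<'E'
from h import *
fwd();o=arm.get_obs(); print(o['eef_pos'],o['q'].round(3))
lipw([.58,-.30,.32],5,-30)
E
```

```text
time: 12.0
eef_pos: [0.447, 0.072, 0.2884]
tool_rot: [0.172, 0.622, 0.734, 0.211]
wrist_force: [1.3, 0.2, -2.5]
finger_gap: 0.217
lip trough [ 0.0849 -0.1698  0.3264] world [0.5965 0.097  0.3264] yaw 9.3 pitch -31.6 t 12.0 F [ 1.3  0.2 -2.5] gap 0.217
[0.44699939 0.07202605 0.28842037] [ 0.109 -0.084  2.27   0.099  0.407 -1.707]
([0.58, -0.3, 0.32], 5, -30) target [ 0.428  -0.3133  0.2862] shift [-0.095 -1.927 -0.011] turn [-0.008  0.017 -0.051] rows>= 6.2
```

```bash
python3 -m inch '[[[0,-0.18,0],[0,0,-0.01]],[[-0.02,-0.38,0],[0,0,-0.02]],[[-0.03,-0.58,0],[-0.002,0,-0.03]],[[-0.04,-0.78,0],[-0.004,0.01,-0.04]],[[-0.05,-0.96,0],[-0.008,0.015,-0.05]]]'; python3 -m inch '[[[0,-0.18,0],[0,0,0]],[[-0.02,-0.38,0],[0,0,0]],[[-0.03,-0.58,0],[0,0,0]],[[-0.04,-0.78,0],[0,0,0]],[[-0.045,-0.94,0],[0,0,0]],[[-0.045,-0.97,0],[0,0,0]],[[-0.045,-0.97,0],[0,0,0]]]';python3 - <<'E'
from h import *
fwd();o=arm.get_obs(); print(o['eef_pos'],o['q'].round(3))
for a in [([.575,-.30,.24],5,-20),([.565,-.3,.11],5,-2),([.56,-.3,.075],5,20),([.555,-.3,.06],5,45),([.555,-.3,.06],5,62)]: lipw(*a)
im,d=save('side','s10'); crop(im,300,80,460,210,5,'s10c')
im,d=save('top','t10'); crop(im,380,130,500,240,6,'t10c')
E
```

```text
time: 12.62
eef_pos: [0.4374, -0.1207, 0.2882]
tool_rot: [0.176, 0.652, 0.712, 0.192]
wrist_force: [0.9, 0.6, -2.0]
finger_gap: 0.215
time: 13.5
eef_pos: [0.4629, -0.2756, 0.3132]
tool_rot: [0.166, 0.682, 0.697, 0.147]
wrist_force: [0.7, 0.6, -2.9]
finger_gap: 0.212
lip trough [ 0.1573 -0.5331  0.335 ] world [ 0.6176 -0.2728  0.335 ] yaw 1.7 pitch -25.5 t 13.5 F [ 0.7  0.6 -2.9] gap 0.212
[ 0.4628705  -0.27560241  0.31324049] [-0.697  0.086  1.994  0.398  0.737 -2.542]
([0.575, -0.3, 0.24], 5, -20) target [ 0.4195 -0.3136  0.2332] shift [-0.217 -0.19  -0.4  ] turn [0.017 0.062 0.046] rows>= 1.6
([0.565, -0.3, 0.11], 5, -2) target [ 0.415  -0.3131  0.1518] shift [-0.239 -0.188 -0.807] turn [0.006 0.262 0.042] rows>= 2.8
([0.56, -0.3, 0.075], 5, 20) target [ 0.4365 -0.3108  0.1701] shift [-0.132 -0.176 -0.716] turn [-0.007  0.506  0.036] rows>= 4.3
([0.555, -0.3, 0.06], 5, 45) target [ 0.4831 -0.3063  0.1986] shift [ 0.101 -0.153 -0.573] turn [-0.023  0.784  0.028] rows>= 6.6
([0.555, -0.3, 0.06], 5, 62) target [ 0.5267 -0.3025  0.2136] shift [ 0.319 -0.134 -0.498] turn [-0.034  0.972  0.022] rows>= 8.2
```

View pics/s10c.png

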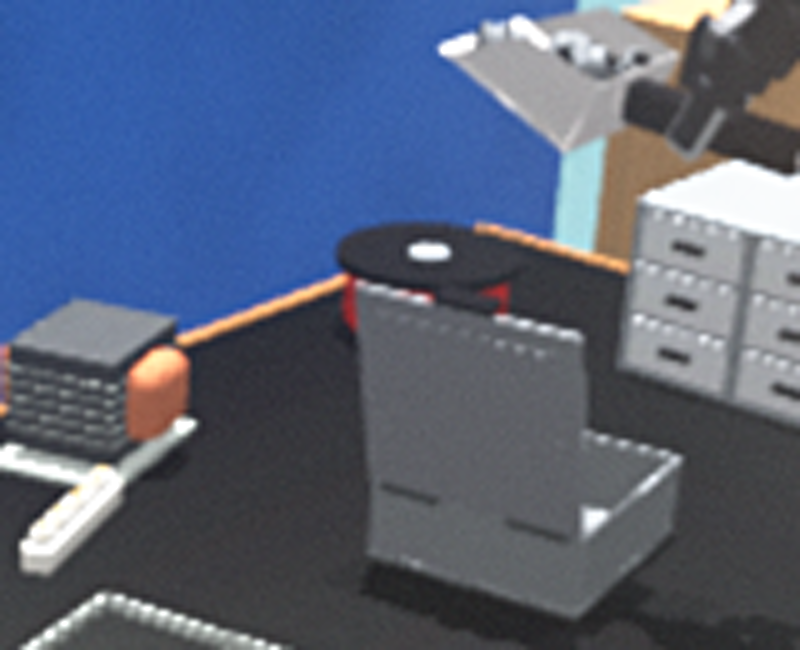

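View pics/t10c.png

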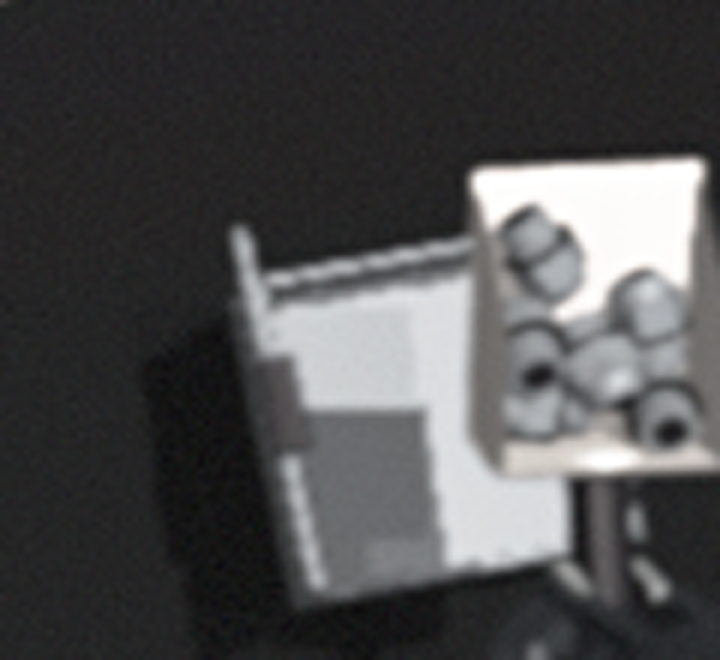

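```bash
python3 - <<'E'
from h import *
for a in [([.60,-.29,.30],0,-18),([.585,-.30,.24],2,-13)]: lipw(*a)
E
```

```text
([0.6, -0.29, 0.3], 0, -18) target [ 0.4438 -0.29    0.2987] shift [-0.092 -0.075 -0.07 ] turn [ 0.019  0.083 -0.011] rows>= 0.7
([0.585, -0.3, 0.24], 2, -13) target [ 0.4293 -0.3054  0.2523] shift [-0.164 -0.152 -0.302] turn [0.016 0.139 0.011] rows>= 1.2
```

```bash
python3 -m inch '[[[0,-0.01,0],[0.008,0.04,-0.005]],[[-0.04,-0.04,-0.03],[0.014,0.07,-0.01]],[[-0.09,-0.075,-0.07],[0.019,0.083,-0.011]],[[-0.13,-0.11,-0.18],[0.018,0.11,0]],[[-0.164,-0.152,-0.3],[0.016,0.139,0.011]],[[-0.164,-0.152,-0.3],[0.016,0.139,0.011]]]';python3 - <<'E'
from h import *
fwd();o=arm.get_obs(); print(o['eef_pos'],o['q'].round(3))
for a in [([.575,-.30,.12],4,-6),([.565,-.3,.08],5,8),([.56,-.3,.075],5,20),([.555,-.3,.06],5,45),([.555,-.3,.06],5,62)]: lipw(*a)
im,d=save('top','t11'); crop(im,380,130,500,240,6,'t11c')
E
```

```text
time: 14.35
eef_pos: [0.4285, -0.3055, 0.2507]
tool_rot: [0.077, 0.69, 0.715, 0.081]
wrist_force: [-0.2, -0.6, -2.0]
finger_gap: 0.218
lip trough [ 0.128  -0.5647  0.2379] world [ 0.5841 -0.3     0.2379] yaw 2.0 pitch -12.8 t 14.35 F [-0.2 -0.6 -2. ] gap 0.218
[ 0.42851424 -0.30547599  0.25067124] [-0.725  0.213  1.95   0.211  0.827 -2.463]
([0.575, -0.3, 0.12], 4, -6) target [ 0.4223 -0.3107  0.1512] shift [-0.031 -0.026 -0.498] turn [-0.005  0.076  0.022] rows>= 1.6
([0.565, -0.3, 0.08], 5, 8) target [ 0.4245 -0.3123  0.1473] shift [-0.02  -0.034 -0.517] turn [-0.015  0.231  0.033] rows>= 2.0
([0.56, -0.3, 0.075], 5, 20) target [ 0.4365 -0.3108  0.1701] shift [ 0.04  -0.027 -0.403] turn [-0.024  0.364  0.033] rows>= 3.1
([0.555, -0.3, 0.06], 5, 45) target [ 0.4831 -0.3063  0.1986] shift [ 0.273 -0.004 -0.26 ] turn [-0.04   0.641  0.031] rows>= 5.4
([0.555, -0.3, 0.06], 5, 62) target [ 0.5267 -0.3025  0.2136] shift [ 0.491  0.015 -0.185] turn [-0.052  0.83   0.029] rows>= 7.0
```

View pics/t11c.png

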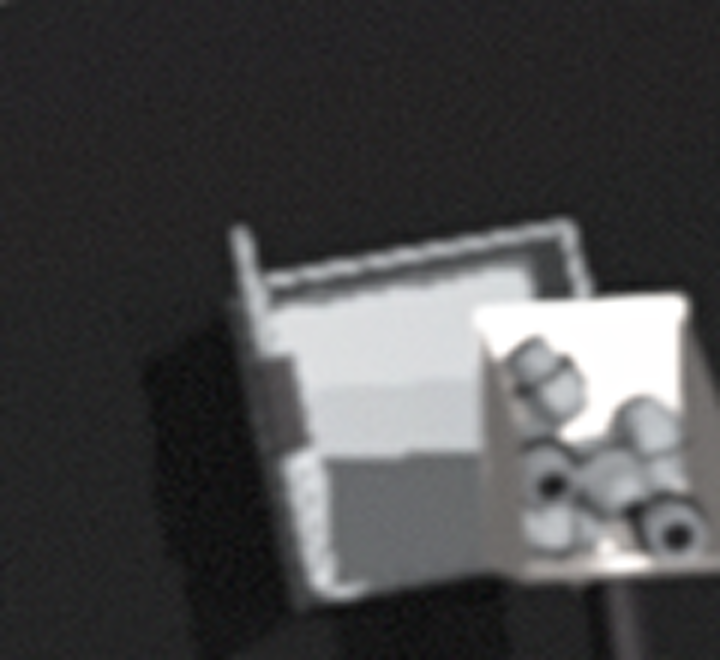

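```bash
python3 - <<'E'
from h import *
for a in [([.57,-.305,.12],-8,-8),([.56,-.305,.085],-8,4),([.555,-.305,.07],-8,20),([.555,-.305,.06],-8,45),([.555,-.303,.06],-8,62)]: lipw(*a)
E
```

```text
([0.57, -0.305, 0.12], -8, -8) target [ 0.4174 -0.2836  0.1458] shift [-0.059  0.111 -0.531] turn [ 0.002  0.055 -0.111] rows>= 1.7
([0.56, -0.305, 0.085], -8, 4) target [ 0.4161 -0.2848  0.1423] shift [-0.066  0.105 -0.548] turn [ 0.009  0.188 -0.11 ] rows>= 1.8
([0.555, -0.305, 0.07], -8, 20) target [ 0.4323 -0.2878  0.1651] shift [ 0.015  0.09  -0.434] turn [ 0.019  0.366 -0.108] rows>= 3.2
([0.555, -0.305, 0.06], -8, 45) target [ 0.4836 -0.295   0.1986] shift [ 0.272  0.054 -0.267] turn [ 0.033  0.644 -0.101] rows>= 5.5
([0.555, -0.303, 0.06], -8, 62) target [ 0.5268 -0.299   0.2136] shift [ 0.488  0.033 -0.192] turn [ 0.043  0.833 -0.094] rows>= 7.1
```

```bash
python3 -m inch '[[[-0.03,0.06,-0.15],[0.001,0.02,-0.06]],[[-0.059,0.111,-0.35],[0.002,0.035,-0.111]],[[-0.059,0.111,-0.531],[0.002,0.055,-0.111]],[[-0.06,0.108,-0.54],[0.006,0.12,-0.11]],[[-0.066,0.105,-0.548],[0.009,0.188,-0.11]],[[-0.03,0.1,-0.49],[0.014,0.277,-0.11]],[[0.015,0.09,-0.434],[0.019,0.366,-0.108]],[[0.015,0.09,-0.434],[0.019,0.366,-0.108]]]';python3 - <<'E'
from h import *
fwd();o=arm.get_obs(); print(o['eef_pos'],o['q'].round(3))
for a in [([.555,-.305,.065],-8,33),([.555,-.305,.06],-8,45),([.55,-.303,.06],-8,62)]: lipw(*a)
im,d=save('side','s12'); crop(im,340,100,460,210,6,'s12c')
im,d=save('top','t12'); crop(im,380,130,500,240,6,'t12c')
E
```

```text
time: 15.4
eef_pos: [0.4359, -0.2886, 0.1671]
tool_rot: [-0.128, 0.743, 0.647, -0.113]
wrist_force: [-0.3, 0.2, -1.8]
finger_gap: 0.212
lip trough [ 0.1041 -0.5739  0.0727] world [ 0.5592 -0.3058  0.0727] yaw -7.9 pitch 19.6 t 15.4 F [-0.3  0.2 -1.8] gap 0.212
[ 0.4358985  -0.28856328  0.16705874] [-0.536  0.524  1.727 -0.142  1.211 -1.897]
([0.555, -0.305, 0.065], -8, 33) target [ 0.4566 -0.2912  0.1856] shift [ 0.104 -0.013  0.093] turn [ 0.022  0.147 -0.002] rows>= 1.2
([0.555, -0.305, 0.06], -8, 45) target [ 0.4836 -0.295   0.1986] shift [ 0.238 -0.032  0.158] turn [ 0.04   0.279 -0.002] rows>= 2.4
([0.55, -0.303, 0.06], -8, 62) target [ 0.5218 -0.299   0.2136] shift [ 0.43  -0.052  0.233] turn [ 0.066  0.466 -0.002] rows>= 4.0
```

View pics/s12c.png

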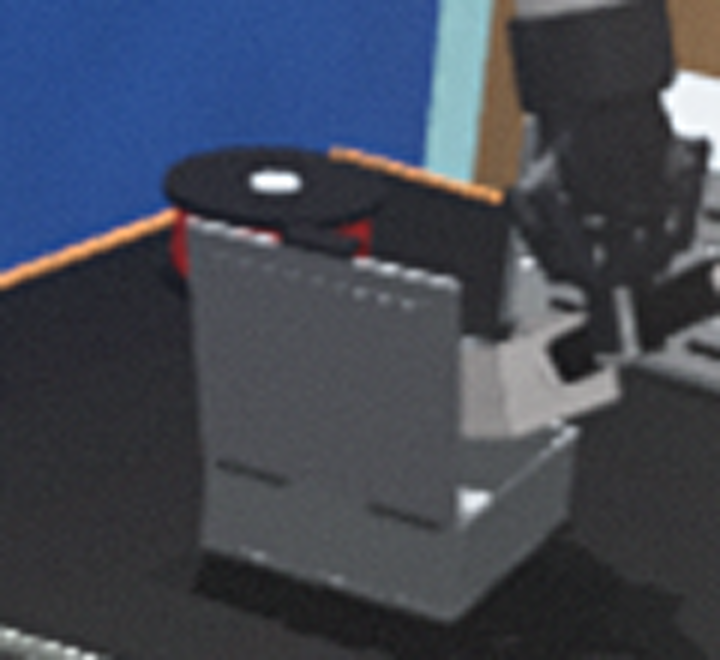

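View pics/t12c.png

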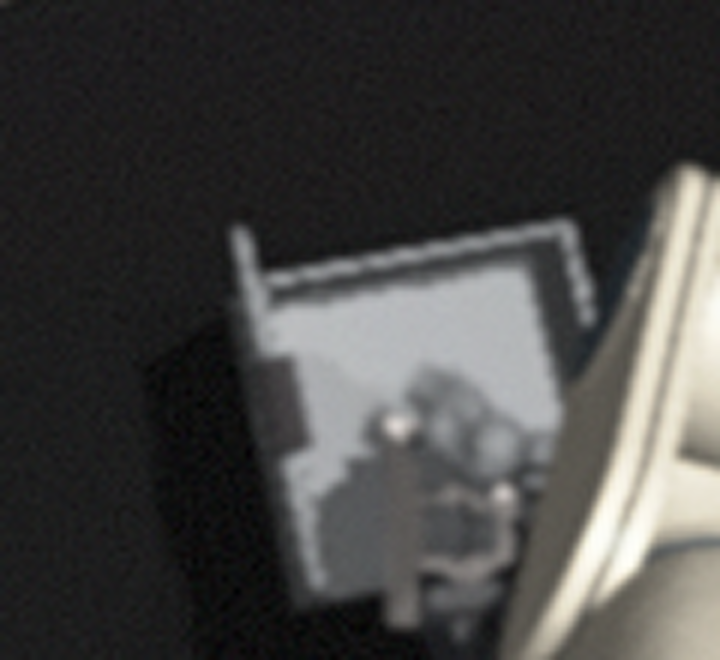

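```bash
python3 -m inch '[[[0.05,-0.007,0.046],[0.011,0.074,0]],[[0.104,-0.013,0.093],[0.022,0.147,0]],[[0.17,-0.022,0.125],[0.031,0.213,0]],[[0.238,-0.032,0.158],[0.04,0.279,0]],[[0.3,-0.038,0.185],[0.049,0.342,0]],[[0.365,-0.045,0.21],[0.058,0.404,0]],[[0.43,-0.052,0.233],[0.066,0.466,0]],[[0.43,-0.052,0.233],[0.066,0.466,0]]]';python3 - <<'E'
from h import *
fwd();o=arm.get_obs(); print(o['eef_pos'],o['q'].round(3))
for a in [([.545,-.303,.065],-8,75),([.545,-.303,.065],-8,62),([.545,-.303,.12],-8,60)]: lipw(*a)
im,d=save('side','s13'); crop(im,340,100,460,210,6,'s13c')
im,d=save('top','t13'); crop(im,380,130,500,240,6,'t13c')
E
```

```text
time: 16.5
eef_pos: [0.5184, -0.2984, 0.2113]
tool_rot: [-0.39, 0.645, 0.563, -0.339]
wrist_force: [-0.3, -0.0, -2.1]
finger_gap: 0.215
lip trough [ 0.0904 -0.5719  0.0576] world [ 0.546  -0.3019  0.0576] yaw -7.7 pitch 62.2 t 16.5 F [-0.3 -0.  -2.1] gap 0.215
[ 0.5183914  -0.29837677  0.21132262] [-0.424  0.931  1.152 -0.294  2.109 -1.862]
([0.545, -0.303, 0.065], -8, 75) target [ 0.5518 -0.304   0.2211] shift [ 0.167 -0.028  0.049] turn [ 0.018  0.141 -0.001] rows>= 1.2
([0.545, -0.303, 0.065], -8, 62) target [ 0.5168 -0.299   0.2186] shift [-0.008 -0.003  0.037] turn [-0.002 -0.002 -0.001] rows>= 0.1
([0.545, -0.303, 0.12], -8, 60) target [ 0.5115 -0.2983  0.2725] shift [-0.034  0.     0.306] turn [-0.005 -0.024 -0.001] rows>= 1.0
```

View pics/s13c.png

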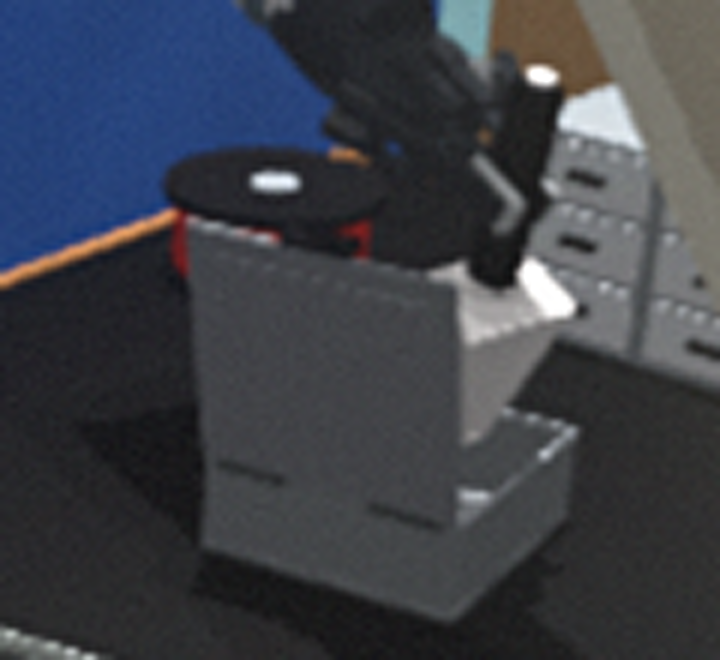

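View pics/t13c.png

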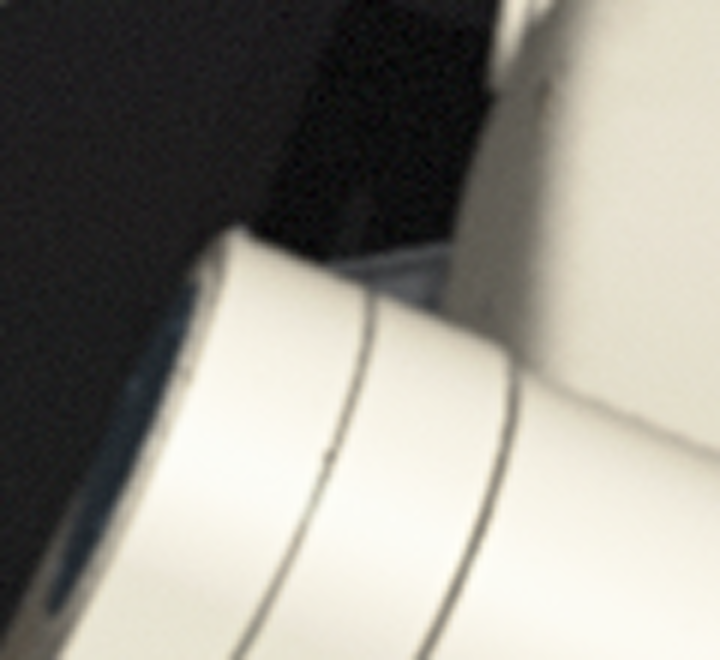

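```bash
python3 -m inch '[[[0.06,-0.01,0.06],[0.008,0.06,0]],[[0.13,-0.02,0.12],[0.015,0.11,0]],[[0.167,-0.028,0.12],[0.018,0.141,0]],[[0.167,-0.028,0.17],[0.018,0.141,0]],[[0.167,-0.028,0.11],[0.018,0.141,0]],[[0.167,-0.028,0.17],[0.018,0.141,0]],[[0.167,-0.028,0.11],[0.018,0.141,0]],[[0.167,-0.028,0.15],[0.018,0.141,0]]]';python3 - <<'E'
from h import *
fwd();o=arm.get_obs(); print(o['eef_pos'],o['q'].round(3))
for a in [([.54,-.303,.12],-8,60),([.53,-.30,.24],-8,30),([.56,-.28,.30],-8,0)]: lipw(*a)
E
```

```text
time: 17.6
eef_pos: [0.5517, -0.3039, 0.2419]
tool_rot: [-0.46, 0.598, 0.52, -0.401]
wrist_force: [0.4, 0.0, -1.6]
finger_gap: 0.214
lip trough [ 0.0891 -0.5733  0.0859] world [ 0.5444 -0.3031  0.0859] yaw -8.2 pitch 75.2 t 17.6 F [ 0.4  0.  -1.6] gap 0.214
[ 0.55167141 -0.30389234  0.24192358] [-0.406  1.047  0.97  -0.385  2.389 -1.928]
([0.54, -0.303, 0.12], -8, 60) target [ 0.5065 -0.2983  0.2725] shift [-0.226  0.028  0.153] turn [-0.022 -0.167 -0.001] rows>= 1.4
([0.53, -0.3, 0.24], -8, 30) target [ 0.4255 -0.2853  0.3552] shift [-0.631  0.093  0.566] turn [-0.069 -0.497 -0.001] rows>= 4.2
([0.56, -0.28, 0.3], -8, 0) target [ 0.4125 -0.2593  0.347 ] shift [-0.696  0.223  0.525] turn [-0.115 -0.827 -0.   ] rows>= 7.0
```

```bash
python3 -m inch '[[[-0.1,0.01,0.1],[-0.01,-0.08,0]],[[-0.226,0.028,0.2],[-0.022,-0.167,0]],[[-0.35,0.05,0.35],[-0.038,-0.28,0]],[[-0.5,0.08,0.48],[-0.055,-0.39,0]],[[-0.63,0.093,0.56],[-0.069,-0.497,0]],[[-0.67,0.1,0.54],[-0.085,-0.61,0]],[[-0.69,0.1,0.52],[-0.1,-0.72,0]],[[-0.69,0.1,0.52],[-0.115,-0.82,0]]]';python3 - <<'E'
from h import *
fwd();o=arm.get_obs(); print(o['eef_pos'],o['q'].round(3))
im,d=save('side','s14'); crop(im,320,60,480,190,5,'s14c')
im,d=save('top','t14'); crop(im,380,130,500,240,6,'t14c')
E
```

```text
time: 18.6
eef_pos: [0.4134, -0.2838, 0.3482]
tool_rot: [-0.001, 0.755, 0.655, -0.002]
wrist_force: [-0.6, 1.3, -1.4]
finger_gap: 0.217
lip trough [ 0.1055 -0.5728  0.3006] world [ 0.5607 -0.3049  0.3006] yaw -8.1 pitch 0.2 t 18.6 F [-0.6  1.3 -1.4] gap 0.217
[ 0.4134306  -0.2837907   0.34815199] [-0.623  0.13   1.79  -0.005  1.224 -2.051]
```

View pics/s14c.png

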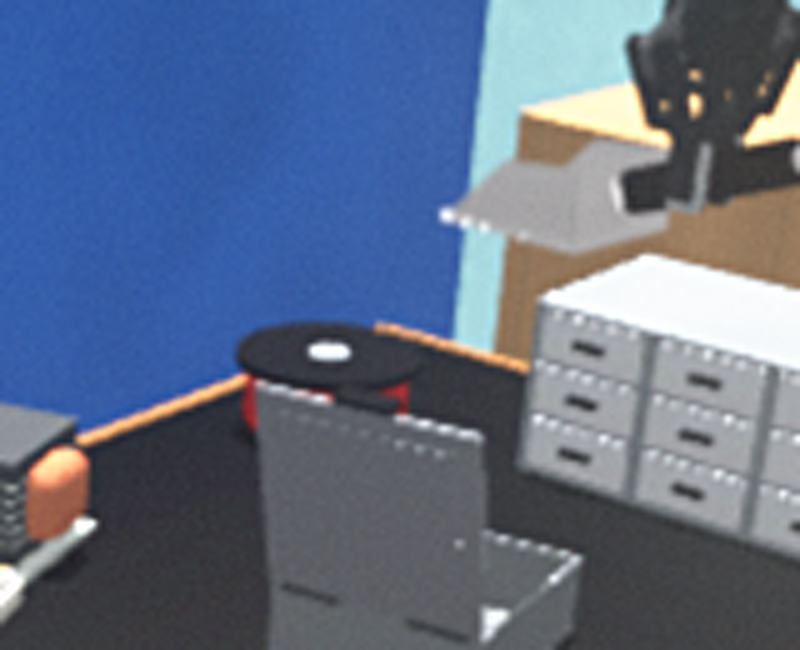

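View pics/t14c.png

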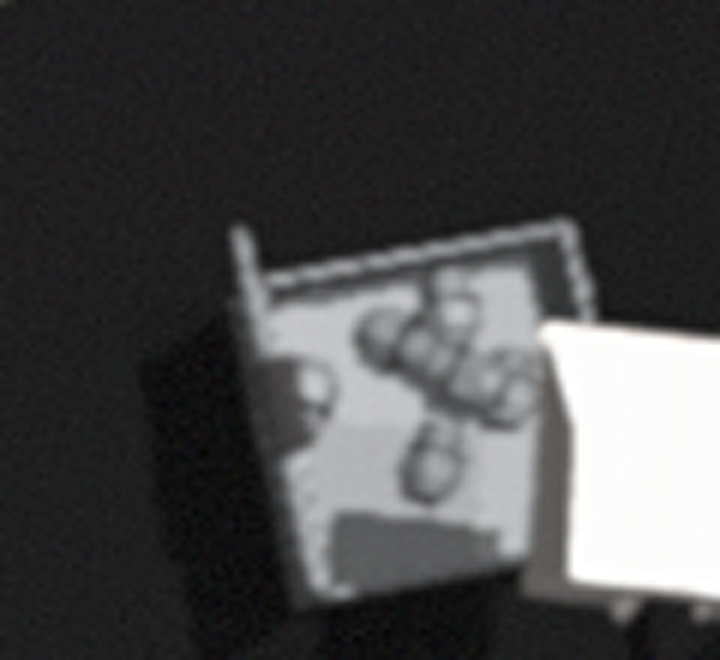

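```bash
python3 - <<'E'
from h import *
go([.4948,.0142,.30],toolR(5.6,0))
E
```

```text
target [0.4948 0.0142 0.3   ] shift [ 0.415  1.488 -0.242] turn [ 0.001 -0.005  0.153] rows>= 5.0
```

```bash
python3 -m inch '[[[0.1,0.3,0],[0,0,0.04]],[[0.2,0.6,0],[0,0,0.08]],[[0.28,0.9,0],[0,0,0.12]],[[0.3,1,0],[0,0,0.15]],[[0.3,1,0],[0,0,0.15]]]';python3 -m inch '[[[0.11,0.25,-0.1],[0,0,0]],[[0.115,0.49,-0.24],[0,-0.004,0]],[[0.115,0.49,-0.24],[0,-0.004,0]],[[0.115,0.49,-0.24],[0,-0.004,0]]]';python3 - <<'E'
from h import *
fwd();o=arm.get_obs(); print(o['eef_pos'],o['q'].round(3))
go([.4948,.0142,.11],toolR(5.6,0))
go([.4948,.0142,.0515],toolR(5.6,0))
im,d=save('top','t15'); crop(im,205,130,405,270,4,'t15c')
E
```

```text
time: 19.32
eef_pos: [0.4747, -0.0826, 0.3472]
tool_rot: [-0.003, 0.672, 0.741, -0.005]
wrist_force: [-0.3, -0.1, -1.1]
finger_gap: 0.216
time: 19.82
eef_pos: [0.4977, 0.013, 0.2994]
tool_rot: [-0.0, 0.673, 0.74, -0.003]
wrist_force: [-0.3, -0.1, -1.4]
finger_gap: 0.216
lip trough [ 0.1436 -0.2324  0.2518] world [0.6458 0.0269 0.2518] yaw 5.4 pitch 0.2 t 19.825 F [-0.3 -0.1 -1.4] gap 0.216
[0.49766716 0.01304398 0.29940269] [ 0.004  0.175  1.853 -0.004  1.117 -1.659]
target [0.4948 0.0142 0.11  ] shift [-0.014  0.006 -0.947] turn [ 0.002 -0.002  0.002] rows>= 3.0
target [0.4948 0.0142 0.0515] shift [-0.014  0.006 -1.24 ] turn [ 0.002 -0.002  0.002] rows>= 4.0
```

View pics/t15.png

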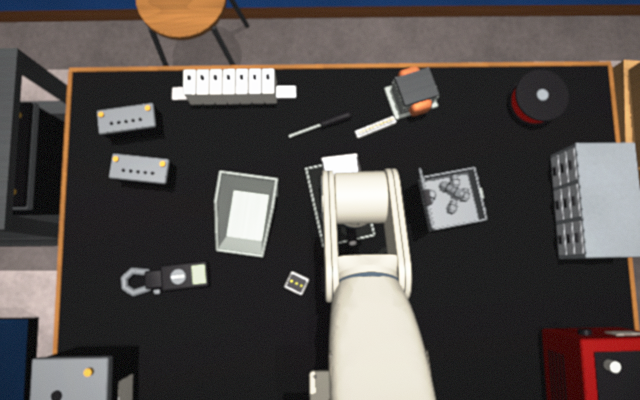

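```bash
python3 -m inch '[[[-0.01,0.006,-0.3],[0.002,-0.002,0.002]],[[-0.014,0.006,-0.6],[0.002,-0.002,0.002]],[[-0.014,0.006,-0.9],[0.002,-0.002,0.002]],[[-0.014,0.006,-0.98],[0.002,-0.002,0.002]],[[-0.014,0.006,-0.98],[0.002,-0.002,0.002]]]';python3 - <<'E'
from h import *
fwd();go([.4948,.0142,.0545],toolR(5.6,0));go([.4948,.0142,.0505],toolR(5.6,0))
im,d=save('side','s16'); crop(im,280,150,440,280,5,'s16c')
E
```

```text
time: 20.5
eef_pos: [0.4951, 0.0143, 0.1036]
tool_rot: [-0.0, 0.672, 0.74, 0.0]
wrist_force: [0.5, -1.3, -0.6]
finger_gap: 0.214
lip trough [ 0.1409 -0.2311  0.0567] world [0.6434 0.0286 0.0567] yaw 5.5 pitch -0.0 t 20.5 F [ 0.5 -1.3 -0.6] gap 0.214
target [0.4948 0.0142 0.0545] shift [-0.002 -0.    -0.246] turn [-0.     0.     0.001] rows>= 0.8
target [0.4948 0.0142 0.0505] shift [-0.002 -0.    -0.266] turn [-0.     0.     0.001] rows>= 0.9
```

View pics/s16c.png

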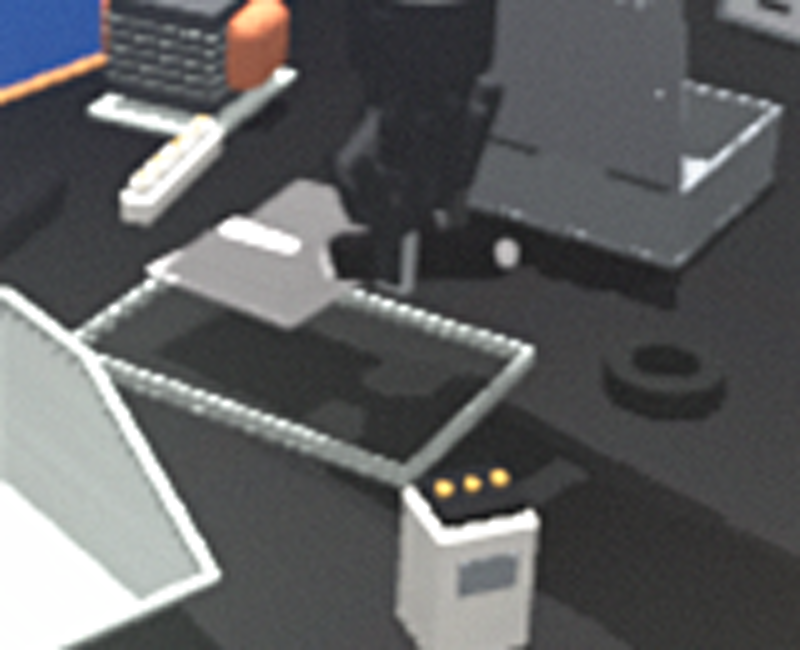

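```bash
python3 -m inch '[[[0,0,-0.12],[0,0,0]],[[0,0,-0.22],[0,0,0]],[[0,0,-0.25],[0,0,0]],[[0,0,-0.262],[0,0,0]],[[0,0,-0.262],[0,0,0]]]';python3 - <<'E'
from h import *
fwd(); print(arm.get_obs()['wrist_torque'])
E
```

```text
time: 21.18
eef_pos: [0.4953, 0.0151, 0.0519]
tool_rot: [0.001, 0.672, 0.741, 0.001]
wrist_force: [0.9, 0.3, -0.7]
finger_gap: 0.214
lip trough [ 0.1411 -0.23    0.0052] world [0.6437 0.0296 0.0052] yaw 5.6 pitch -0.1 t 21.175 F [ 0.9  0.3 -0.7] gap 0.214
[-0.01143219  0.10186179 -0.01703847]
```

```bash
python3 -m inch '[[[0,0,-0.005],[0,0,0]],[[0,0,-0.01],[0,0,0]],[[0,0,-0.01],[0,0,0]]]';python3 - <<'E'
from h import *
fwd(); print(arm.get_obs()['wrist_torque'])
E
```

```text
time: 21.55
eef_pos: [0.4948, 0.0151, 0.05]
tool_rot: [0.0, 0.672, 0.741, 0.001]
wrist_force: [-4.2, 0.1, 12.4]
finger_gap: 0.217
lip trough [ 0.1405 -0.2301  0.0033] world [0.6431 0.0296 0.0033] yaw 5.6 pitch -0.1 t 21.55 F [-4.2  0.1 12.4] gap 0.217
[0.0030419  0.2704703  0.01382979]
```

```bash
python3 -m inch '[[[0,0,0.005],[0,0,0]],[[0,0,0.005],[0,0,0]],[[0,0,0.005],[0,0,0]],[[0,0,0.005],[0,0,0]]]' 140 20; python3 -m inch '[[[0,0,0.1],[0,0,0]],[[0,0,0.3],[0,0,0]],[[0,0,0.6],[0,0,0]],[[0,0,0.9],[0,0,0]],[[0,0,0.98],[0,0,0]],[[0,0,0.98],[0,0,0]]]'; python3 - <<'E'
from h import *
fwd(); im,d=save('side','s17'); crop(im,260,110,460,270,4,'s17c')
save('wrist','w17')
E
```

```text
time: 22.05
eef_pos: [0.4944, 0.0151, 0.0497]
tool_rot: [0.0, 0.672, 0.741, 0.0]
wrist_force: [-0.1, -0.0, 0.1]
finger_gap: 0.453
time: 22.8
eef_pos: [0.4949, 0.0151, 0.2465]
tool_rot: [0.001, 0.672, 0.741, 0.001]
wrist_force: [-0.4, 0.3, -0.0]
finger_gap: 0.456
lip trough [ 0.1407 -0.2301  0.1999] world [0.6433 0.0296 0.1999] yaw 5.6 pitch -0.2 t 22.8 F [-0.4  0.3 -0. ] gap 0.456
```

View pics/s17c.png

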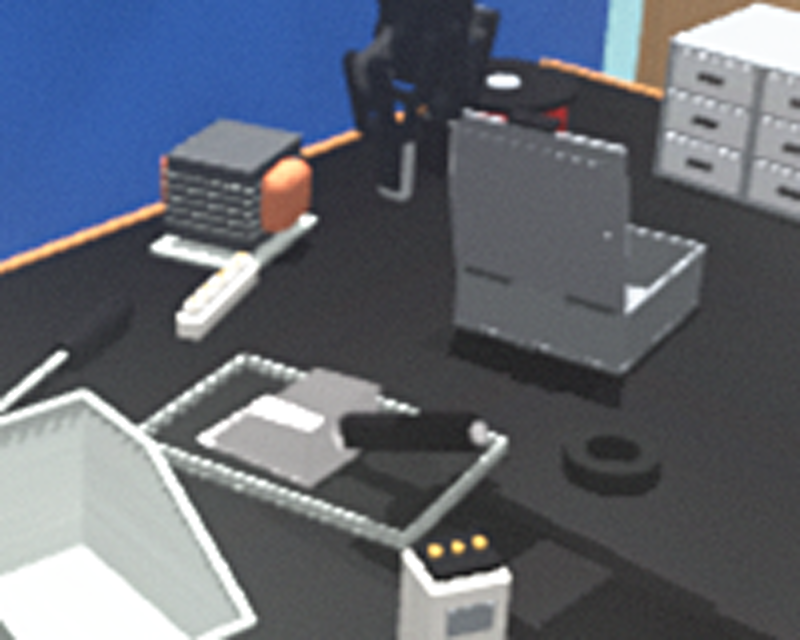

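View pics/w17.png

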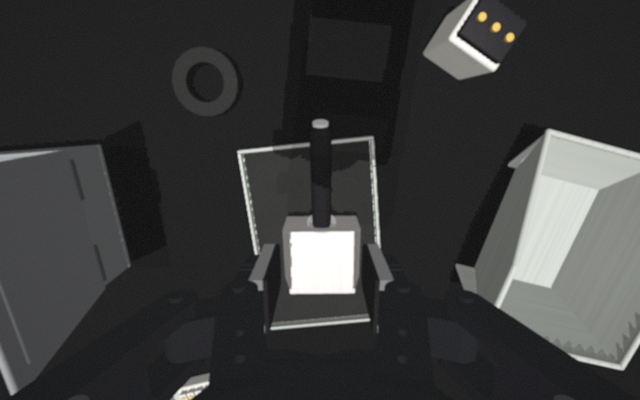

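```bash
python3 -m inch '[[[0.1,-0.2,-0.05],[0,0,-0.05]],[[0.2,-0.4,-0.15],[0,0,-0.1]],[[0.29,-0.55,-0.3],[0,0,-0.13]],[[0.29,-0.57,-0.36],[0,0,-0.15]],[[0.29,-0.57,-0.36],[0,0,-0.15]],[[0.29,-0.57,-0.36],[0,0,-0.15]]]' 255 20; python3 - <<'E'
from h import *
o,p,R=cur();print(p,o['finger_gap'],o['q'].round(2)); im,d=save('side','s18'); crop(im,320,80,460,200,5,'s18c')
E
```

```text
time: 23.65
eef_pos: [0.5521, -0.0981, 0.1739]
tool_rot: [-0.0, 0.754, 0.657, 0.0]
wrist_force: [0.7, -0.8, -0.3]
finger_gap: -0.0
[ 0.55209432 -0.0980536   0.17387794] -0.00044583319305889637 [-0.2   0.43  1.83  0.    0.89 -1.63]
```

View pics/s18c.png

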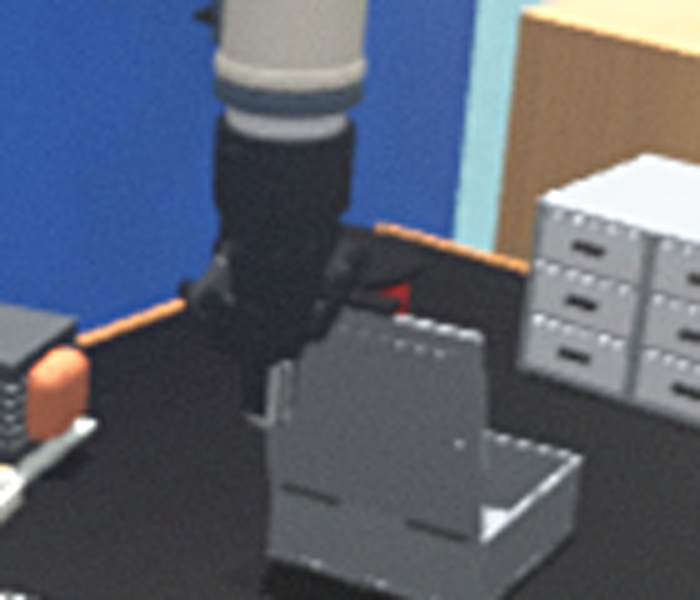

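```bash
python3 - <<'E'
from h import *
o,p,R=cur(); t=proj('side',[p,p+R[:,2]*.017,[.552,-.19,.174]]); print(t,(t-[320,80])*5)
d=np.load('pics/s18.npy'); S=cloud('side',d)
for u,v in [(375,155),(372,150),(385,150),(400,150),(400,165),(412,160),(390,165),(380,160),(366,150)]: print(u,v,S[v,u].round(3))
# lid plane fit
ys,xs=np.mgrid[140:180,382:412]; Q=S[ys,xs].reshape(-1,3); Q=Q[(Q[:,2]>.07)]
c=np.median(Q,0); n=np.linalg.svd(Q-Q.mean(0))[2][2]; print(c,n)
E
```

```text
[[372.65757515 157.98185935]
 [372.29633809 163.47178175]
 [392.50125736 149.66124011]] [[263.28787575 389.90929673]
 [261.48169044 417.35890877]
 [362.5062868  348.30620053]]
375 155 [ 0.542 -0.095  0.187]
372 150 [ 0.545 -0.084  0.205]
385 150 [ 0.576 -0.185  0.167]
400 150 [ 0.523 -0.187  0.182]
400 165 [ 0.531 -0.205  0.126]
412 160 [ 0.492 -0.207  0.154]
390 165 [ 0.568 -0.206  0.114]
380 160 [ 0.598 -0.194  0.125]
366 150 [ 0.552 -0.066  0.208]
[ 0.53791055 -0.19725811  0.14316926] [ 0.58931284  0.70623717 -0.39235117]
```

```bash
python3 -m inch '[[[0,-0.15,0],[0,0,0]],[[0,-0.28,0],[0,0,0]],[[0.02,-0.4,0],[0,0,0]],[[0.03,-0.52,0],[0,0,0]],[[0.05,-0.64,0],[0,0,0]],[[0.06,-0.76,0],[0,0,0]],[[0.08,-0.86,0],[0,0,0]]]'; python3 - <<'E'
from h import *
o,p,R=cur();print(p,o['wrist_force']); im,d=save('side','s19'); crop(im,320,80,460,200,5,'s19c')
E
```

```text
time: 24.58
eef_pos: [0.5684, -0.2716, 0.1739]
tool_rot: [-0.0, 0.754, 0.657, 0.0]
wrist_force: [0.3, 0.4, -0.2]
finger_gap: 0.001
[ 0.56841036 -0.27163974  0.17392767] [ 0.28323232  0.43988155 -0.15344823]
```

View pics/s19c.png

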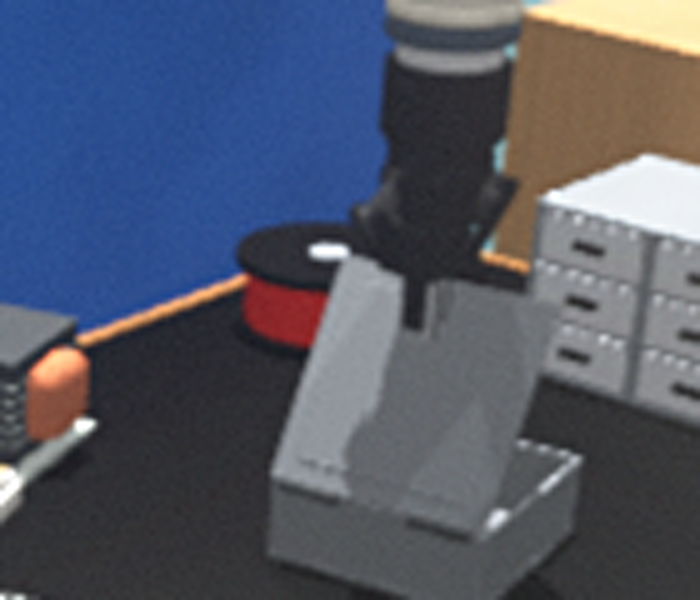

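```bash
python3 -m inch '[[[0.01,-0.08,0],[0,0,0]],[[0.02,-0.16,0],[0,0,0]],[[0.03,-0.22,0],[0,0,0]],[[0.03,-0.28,0],[0,0,0]],[[0.03,-0.28,0],[0,0,0]],[[0.03,-0.28,0.05],[0,0,0]]]'; python3 - <<'E'
from h import *
o,p,R=cur();print(p,o['wrist_force']); im,d=save('side','s20'); crop(im,320,80,460,200,5,'s20c')
E
```

```text
time: 25.38
eef_pos: [0.5738, -0.3263, 0.1833]
tool_rot: [-0.001, 0.754, 0.657, 0.0]
wrist_force: [0.4, 1.0, 0.9]
finger_gap: -0.003
[ 0.57382673 -0.32634803  0.18328905] [0.38216939 0.96385795 0.8573274 ]
```

View pics/s20c.png

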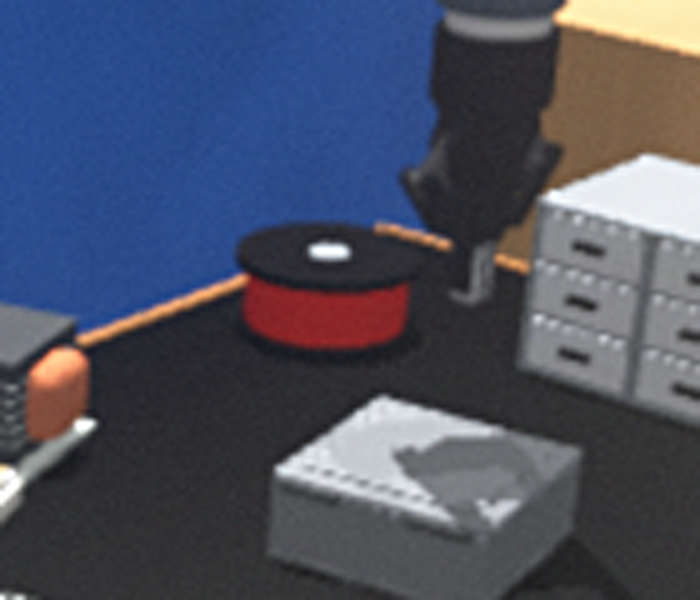

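```bash
python3 -m inch '[[[-0.1,-0.1,0.3],[0,0,0]],[[-0.4,-0.3,0.6],[0,0,-0.05]],[[-0.7,-0.5,0.6],[0,0,-0.1]],[[-0.9,-0.6,0.6],[0,0,-0.1]],[[-0.9,-0.6,0.6],[0,0,-0.1]],[[-0.9,-0.6,0.6],[0,0,-0.1]],[[-0.9,-0.6,0.6],[0,0,-0.1]]]'; python3 - <<'E'
from h import *
o,p,R=cur();print(p,o['wrist_force'],o['time']); im,d=save('side','s21'); S=cloud('side',d)
im,d=save('top','t21'); T=cloud('top',d); crop(im,205,130,505,270,2.66,'t21c')
for n,C,pts in (('side',S,[(395,170),(405,165),(385,172),(425,175),(410,180),(395,163)]),('top',T,[(430,180),(450,180),(475,178),(440,215),(465,215),(480,212),(455,197)])):
    for u,v in pts: print(n,u,v,C[v-1:v+2,u-1:u+2].reshape(-1,3).mean(0).round(4))
E
```

```text
time: 26.3
eef_pos: [0.3955, -0.4462, 0.3038]
tool_rot: [0.0, 0.803, 0.596, 0.001]
wrist_force: [0.3, 0.3, -0.2]
finger_gap: 0.001
[ 0.39554201 -0.44624337  0.30381314] [ 0.30740344  0.29080584 -0.24719543] 26.3
side 395 170 [ 0.5966 -0.2767  0.0654]
side 405 165 [ 0.5134 -0.2054  0.1318]
side 385 172 [ 0.6104 -0.2415  0.065 ]
side 425 175 [ 0.5079 -0.3175  0.0638]
side 410 180 [ 0.52   -0.2525  0.0638]
side 395 163 [ 0.6327 -0.3248  0.0643]
top 430 180 [ 0.6187 -0.2303  0.0638]
top 450 180 [ 0.618  -0.2856  0.0633]
top 475 178 [ 0.623  -0.356   0.0607]
top 440 215 [ 0.5217 -0.2531  0.0634]
top 465 215 [ 0.5206 -0.3216  0.0629]
top 480 212 [ 0.5284 -0.3639  0.0611]
top 455 197 [ 0.5706 -0.297   0.0628]
```

View pics/t21c.png

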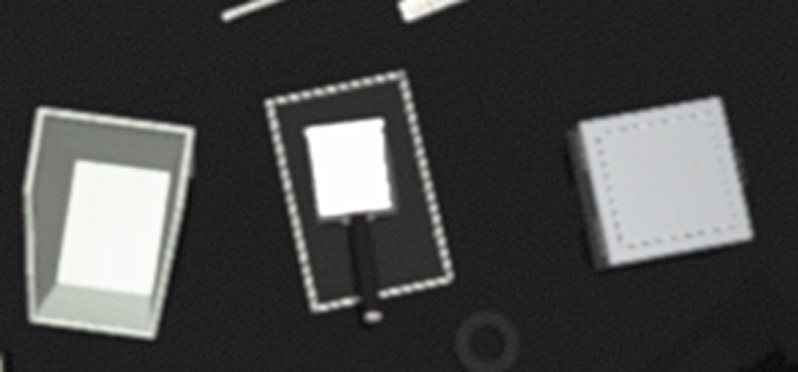

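View pics/s21.png

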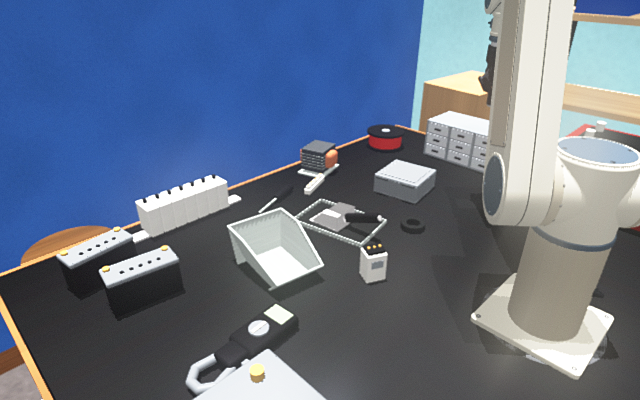

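The lid reads flat at z ≈ 0.063 all over. The scoop lies in the tray, the trough is empty, no gland is loose on the bench and the bystanders haven't moved.

```bash
python3 -c "
from plant import arm
print(arm.finish_job())"
```

```text
the job is handed in; nothing more can be done
None
```

The job is done and handed in at about 26 s. I scooped the glands out of the trough, tipped them into the kit box, laid the scoop back in its tray and let go, then pushed the lid shut.

- **Glands:** After tipping, the scoop and the trough looked empty and none lay on the bench. I counted 6 in the box from a coarse, partly hidden top view.
- **Fingers:** I saw no contact between the fingers and the glands, though the arm hid part of the view while tipping.
- **Scoop:** It lies in the tray at about its original place. At set-down the measured pitch was about 0.1° and the contact force about 12 N.
- **Lid:** The depth readings on its top are 61 to 65 mm above the bench across the surface, which matches fully shut (about 62 mm expected). One side-view reading of 132 mm sat among these; I took it as noise, since the top view showed the lid flat.
- **Bystanders:** They looked unmoved in the last top and side pictures.
- **Joint limits:** Twice the arm stopped short of a commanded pose because a wrist joint came to the end of its range. First joint 4 read -1.308 (limit -1.31), when tilting the full scoop. Then joint 6 read -2.542 (limit -2.54), over the box. Both times I backed off and changed the scoop's angle, with no spill. The joint 6 reading is 0.002 rad past its stated limit, and no verdict was reported, so I can't rule out that this counts against the run.

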